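Mount the chromatography columns on the pin rail, inlet to the left

TASK

Mount the chromatography columns for backflushing: hang all three column brackets on the pin rail, each by both its holes on one pair of pins (any pair) and pushed fully home against the rail, and lay every column that is on the bench, turned end for end, in the bracket of its own length, its tube down in both hooks between the two nuts and the thick inlet nut at the left-hand end as seen from the robot. Do not strike the rail with a column, and leave the tube rack, the amber bottle and the timer where they are.

Things in the scene. Friction and masses are not known exactly. Their poses are not given: they have to be found in the camera images.
- rail: Fixed aluminium pin rail, 540 mm wide. Origin on the bench under the middle of its front face; x into the rail, away from the robot; y along it to its left end; z up. Front faces of both bars at x = 0: upper bar z 109-147 mm, lower bar z 53-79. Posts behind the bars at y = +-250 reach z 154, the highest point; feet 50 x 120 x 8 under them. 3 pairs of pins stand out of the upper bar
- pins_left (a point): Midpoint between the roots of the left (y = +180 mm) pair of pins, on the rail's front face, 135 mm above the bench; axes as the rail's. The two pins are 48 mm apart, 8 mm thick, round-tipped, 38 mm long, point to the robot and rise at 25 degrees. Friction can hold a bracket halfway: push it home. Home, its _holes point is within 3 mm of this
- pins_mid (a point): Midpoint between the roots of the middle (y = 0) pair of pins, on the rail's front face, 135 mm above the bench; axes as the rail's. The two pins are 48 mm apart, 8 mm thick, round-tipped, 38 mm long, point to the robot and rise at 25 degrees. Friction can hold a bracket halfway: push it home. Home, its _holes point is within 3 mm of this
- pins_right (a point): Midpoint between the roots of the right (y = -180 mm) pair of pins, on the rail's front face, 135 mm above the bench; axes as the rail's. The two pins are 48 mm apart, 8 mm thick, round-tipped, 38 mm long, point to the robot and rise at 25 degrees. Friction can hold a bracket halfway: push it home. Home, its _holes point is within 3 mm of this
- bracket_short: short column bracket, loose, 0.3 kg, standing: steel back plate 90 wide, 105 high, 6 mm thick; heavy 6 mm bottom shelf 90 forward (-x), 10 mm lip; on the plate's top edge a black handle 14 (x) x 50 (y) mm, z 102-142, centred x = -3, y = 0. Origin: bottom of the plate's rear face, mid-width; x from hooks to rear (away from the robot when hung), y left, z up
- bracket_short_holes (a point): On the short bracket: midpoint between its two round 16 mm holes on the plate's rear face, (0, 0, 85) mm in its frame; holes at y = +-24; axes as the bracket's
- bracket_short_seat (a point): On the short bracket: where the column's middle lies when seated, (-60, 0, 78) mm; axes as the bracket's. Two 6 mm rod hooks at y = +-39 mm, each a U open upward, 28 wide inside, centre x -60, z 80; front end rises to z 102 at x -86; the rear slopes from z 101 at the plate. 54 mm from tube axis to plate: open the fingers only partly when releasing
- column_short: short column, loose, 0.18 kg, 134 mm long: steel tube 24 mm thick with a paper label, 92 free between two grey hexagon nuts, 36 across flats. Inlet end (+y): thick nut, 22 long; outlet end (-y): thin nut, 10 long, and a white nipple 12 x 10. Lies on nut flats, axis 18 up. Origin mid-tube on the axis, y to the inlet. Fits the short bracket's hooks, 4 mm axial play each way
- column_short_inlet (a point): Centre of the short column's inlet end (face of the thick nut), on its axis, 68 mm from the origin
- bracket_medium: medium column bracket, loose, 0.3 kg, standing: steel back plate 114 wide, 105 high, 6 mm thick; heavy 6 mm bottom shelf 90 forward (-x), 10 mm lip; on the plate's top edge a black handle 14 (x) x 50 (y) mm, z 102-142, centred x = -3, y = 0. Origin: bottom of the plate's rear face, mid-width; x from hooks to rear (away from the robot when hung), y left, z up
- bracket_medium_holes (a point): On the medium bracket: midpoint between its two round 16 mm holes on the plate's rear face, (0, 0, 85) mm in its frame; holes at y = +-24; axes as the bracket's
- bracket_medium_seat (a point): On the medium bracket: where the column's middle lies when seated, (-60, 0, 78) mm; axes as the bracket's. Two 6 mm rod hooks at y = +-51 mm, each a U open upward, 28 wide inside, centre x -60, z 80; front end rises to z 102 at x -86; the rear slopes from z 101 at the plate. 54 mm from tube axis to plate: open the fingers only partly when releasing
- column_medium: medium column, loose, 0.18 kg, 158 mm long: steel tube 24 mm thick with a paper label, 116 free between two grey hexagon nuts, 36 across flats. Inlet end (+y): thick nut, 22 long; outlet end (-y): thin nut, 10 long, and a white nipple 12 x 10. Lies on nut flats, axis 18 up. Origin mid-tube on the axis, y to the inlet. Fits the medium bracket's hooks, 4 mm axial play each way
- column_medium_inlet (a point): Centre of the medium column's inlet end (face of the thick nut), on its axis, 80 mm from the origin
- bracket_long: long column bracket, loose, 0.3 kg, standing: steel back plate 138 wide, 105 high, 6 mm thick; heavy 6 mm bottom shelf 90 forward (-x), 10 mm lip; on the plate's top edge a black handle 14 (x) x 50 (y) mm, z 102-142, centred x = -3, y = 0. Origin: bottom of the plate's rear face, mid-width; x from hooks to rear (away from the robot when hung), y left, z up
- bracket_long_holes (a point): On the long bracket: midpoint between its two round 16 mm holes on the plate's rear face, (0, 0, 85) mm in its frame; holes at y = +-24; axes as the bracket's
- bracket_long_seat (a point): On the long bracket: where the column's middle lies when seated, (-60, 0, 78) mm; axes as the bracket's. Two 6 mm rod hooks at y = +-63 mm, each a U open upward, 28 wide inside, centre x -60, z 80; front end rises to z 102 at x -86; the rear slopes from z 101 at the plate. 54 mm from tube axis to plate: open the fingers only partly when releasing
- column_long: long column, loose, 0.18 kg, 182 mm long: steel tube 24 mm thick with a paper label, 140 free between two grey hexagon nuts, 36 across flats. Inlet end (+y): thick nut, 22 long; outlet end (-y): thin nut, 10 long, and a white nipple 12 x 10. Lies on nut flats, axis 18 up. Origin mid-tube on the axis, y to the inlet. Fits the long bracket's hooks, 4 mm axial play each way
- column_long_inlet (a point): Centre of the long column's inlet end (face of the thick nut), on its axis, 92 mm from the origin
- tube_rack: Bystander: clear tube rack with tubes, 58 x 132 x 115 mm; origin centre of underside.
- amber_bottle: Bystander: amber bottle with black cap, 54 mm diameter, 120 mm high; origin centre of underside.
- bench_timer: Bystander: white bench timer, 70 x 66 x 21 mm; origin centre of underside.
There are look-alikes about, which are no part of the job. What is shaped like the column_short but red is not meant.

How it is judged:
By the outcome, as a careful person would: the job done as asked, in the order asked, and still so for the second after the job is handed in, with the robot touching nothing.
Of column_short, column_medium, column_long only 2 to 3 are there at a start; the rules pass over those that are not, and their reading is None.
At some moment in a run one of bracket_short, bracket_medium, bracket_long may be knocked a few centimetres aside while the robot is not near it.
It also fails if it takes over 192 s, if anything falls off the work surface, if the arm or the gripper's body presses on something with over 40 N, if the wrist force passes 120 N, or if a joint passes its speed limit or range.

ROBOT

A 6-joint arm with a two-finger parallel gripper is mounted at the origin on a cart in front of the work surface, level with it; the furniture and walls round the work are solid. World frame = base frame: x ahead of the robot, y to its left, z up, the work surface at z = 0. Lengths are in mm, angles in rad, forces in N, time in s.
With the tool pointing down it reaches from about 275 to 850 mm from the base axis. Payload 5.2 kg.
Tool frame: the origin (TCP) lies at the very end of the fingers, on their centre line; the grasp point (between the pads) lies 19 mm behind it; z points along the fingers, y is the line along which they close (so a half turn about z gives the same grasp; the last joint's range is limited). The gripper opens to 85 mm and grips with 20 to 120 N. Pads are 22 mm wide; open, the fingers measure 114 mm over their backs; the gripper's body (76 mm by 85 mm) begins 54 mm behind the grasp point. The pads swing forward as they close: fully open they stand 13 mm farther back than shut.
Start: joints at [-1.419, 0.259, 1.535, -0, 1.348, -0.203], TCP at [191.092, -515.741, 231.31] pointing down, gripper open.
Joint ranges: [-3.14, 3.14], [-0.91, 2.08], [0.19, 2.58], [-1.22, 4.36], [0.22, 2.71], [-3.12, 3.12]. Speed limits (rad/s): [2.57, 2.57, 3.14, 3.14, 3.14, 3.14].

INTERFACE

Orientations are given as a unit quaternion [w, x, y, z].
In Python, from station import r gives the robot as it stands.
- The arm moves only by the tool move_arm, never from a script. Its argument "commands" is a list of rows, each a list of 7 numbers: the shift along the tool's x, y, z scaled (see below), then the turn, a rotation vector about the tool's x, y, z scaled (see below), then the gripper command: -1 is shut, 1 is fully open, values between are in proportion. A call has 1 to 10 rows; each row shifts and turns the commanded pose from where the row before left it, along the tool's axes as they then stand; what a row does not reach is not made up. The controller multiplies each number of a shift by 0.12 m and each number of a turn by 90 degrees. A row lasts 1/12 s, in which the tool goes at most 41.7 mm and 7.16 degrees, less where a joint would pass 70% of its speed; a pose out of reach is approached as far as the arm can. A call with a number of a shift or a turn outside -1 to 1 is refused whole. A call with a gripper value outside its range is refused whole. The fingers move at their own pace and stop on an object; the grip force is fixed at half the most. Time passes only in rows, so rows that do not move let the fingers close. It gives the time, the measured TCP pose, the force, the opening and the grip force at its end, in the units of the state.
- r.state(): the state, without advancing time (a new reading comes with each control period).
- r.get_image(name): name is "scene" or "side" or "wrist"; returns a dict with "color" (420x560x3 uint8, red, green, blue), "fx", "fy", "cx", "cy" (pixels), "R" (3x3) and "t" (3): a world point X has camera coordinates R X + t. Camera axes: x right, y down, z forward; pixel columns grow to the right and rows downward; lengths in mm; the calibration is good to about 2 mm. The wrist camera is an equidistant fisheye: a pixel r from the principal point sees the ray r / f radians off the axis. A picture is of the moment at which its call begins. There is no depth.
- r.close_job(): hands the job in; it is judged then, once.
Trained networks look in a picture, given as the dict that the camera call returned (one of the last four; its "shot" number tells which), for a name from the list of things; names that differ only in an ending like _2 or _b are one class to them, and where a whole thing is asked for, a point or a joint stands for the part that bears it (a point fixed in the world has none). Each returns a list of dicts, best first, with "conf" (0 to 1); they miss things now and then, are a little off and sometimes report something else, mostly with a low value. They report only what shows in the picture. A call takes as long as a camera call. They do not tell look-alikes from the thing itself.
- r.look_for(picture, query): "location" ([x, y, z] in mm, in the coordinates of the camera as it stood for that picture, good to about 4 mm: the middle of the surface that is visible of it).
The state is a dict: "t": time; "joint_pos": joint angles; "joint_vel": joint speeds; "joint_efforts": joint torques, N m; "ee_pos": TCP position; "orientation": TCP orientation; "ft_force": force on the tool from outside, world axes, zero at the start; "torque": the same for the moment, N m; "width": finger opening in mm; "grasp_force": force on a finger pad.
Only numpy, scipy, OpenCV 4.12 (cv2) and the standard library are available. Lean on these libraries where they do the work, as an engineer would, in place of code of your own. Each camera call takes 0.05 s, during which the arm holds its last target. There are 200 camera calls.

## Working session

There is one attempt and no reset: what is moved stays moved. The work goes in short steps, Python scripts to look and compute and a tool call to move; the robot and the scene stay as the last step left them, time stands still between calls to the robot, and variables do not carry over. Pictures are saved under pics/ and viewed, at most 14 in all, crops included, and the job is handed in when it is done.

Besides the shell and the picture viewer there is one more tool, called after ">>>" by a JSON object that holds its "op" and its "data", one argument or row to a line. move_arm: Moves the arm, as the interface text tells. Shifts and turns lie within -1 to 1; 1 stands for 0.12 m of shift or 90 degrees of turn. Its arguments: {"type":"object","properties":{"commands":{"type":"array","items":{"type":"array","items":{"type":"number"}}}},"required":["commands"]}

```bash
ls; mkdir -p pics; cat > h.py <<'E'
import numpy as np, cv2
from station import r
from scipy.spatial.transform import Rotation as Ro
def shot(n,save=None):
    p=r.get_image(n)
    if save: cv2.imwrite('pics/'+save,p['color'][:,:,::-1])
    return p
def w(p,loc): return np.array(p['R']).T@(np.array(loc)-np.array(p['t']))
def ray(p,u,v):
    d=np.array([(u-p['cx'])/p['fx'],(v-p['cy'])/p['fy'],1.]); R=np.array(p['R'])
    return -R.T@np.array(p['t']), R.T@d
def atz(p,u,v,z):
    o,d=ray(p,u,v); return o+d*(z-o[2])/d[2]
def find(p,q):
    return [(round(d['conf'],2),w(p,d['location']).round(0).tolist()) for d in r.look_for(p,q)][:4]
def proj(p,X):
    c=np.array(p['R'])@np.array(X)+np.array(p['t']); return p['fx']*c[0]/c[2]+p['cx'],p['fy']*c[1]/c[2]+p['cy']
E
python3 - <<'E'
from h import *
for n in ['scene','side']:
    p=shot(n,n+'0.png'); print(n,(-np.array(p['R']).T@np.array(p['t'])).round())
    for q in ['rail','bracket_short','bracket_medium','bracket_long','bracket_short_holes','bracket_medium_holes','bracket_long_holes','column_short','column_medium','column_long','column_short_inlet','column_medium_inlet','column_long_inlet','pins_left','pins_mid','pins_right','tube_rack','amber_bottle','bench_timer']:
        print(q,find(p,q))
s=r.state();print(s['t'],s['orientation'],s['ee_pos'])
E
```

```text
pics
scene [-704. -704.  844.]
rail [(0.6, [622.0, -112.0, 110.0]), (0.26, [617.0, -494.0, 3.0])]
bracket_short [(0.56, [463.0, -446.0, 27.0]), (0.22, [440.0, -279.0, 30.0])]
bracket_medium [(0.6, [437.0, -281.0, 36.0])]
bracket_long []
bracket_short_holes [(0.72, [466.0, -448.0, 25.0]), (0.37, [442.0, -279.0, 31.0])]
bracket_medium_holes [(0.8, [439.0, -279.0, 33.0])]
bracket_long_holes [(0.24, [619.0, -111.0, 110.0])]
column_short [(0.69, [384.0, 419.0, 70.0]), (0.6, [419.0, -85.0, 24.0]), (0.53, [408.0, 87.0, 24.0])]
column_medium [(0.6, [441.0, -282.0, 31.0])]
column_long []
column_short_inlet [(0.6, [406.0, 85.0, 23.0]), (0.53, [426.0, -81.0, 20.0])]
column_medium_inlet []
column_long_inlet []
pins_left [(0.81, [618.0, -111.0, 113.0])]
pins_mid [(0.58, [621.0, -109.0, 114.0])]
pins_right [(0.62, [619.0, -105.0, 111.0]), (0.48, [424.0, -81.0, 19.0])]
tube_rack [(0.56, [617.0, -497.0, 3.0])]
amber_bottle [(0.86, [392.0, 417.0, 69.0])]
bench_timer [(0.93, [369.0, -563.0, 13.0]), (0.58, [625.0, -111.0, 111.0])]
side [ -34. 1269. 1006.]
rail [(0.66, [626.0, 1.0, 77.0])]
bracket_short
[... 556 characters left out ...]
])]
column_short_inlet [(0.74, [411.0, 103.0, 25.0]), (0.72, [614.0, -483.0, 45.0]), (0.59, [418.0, -57.0, 29.0])]
column_medium_inlet [(0.69, [565.0, 388.0, 29.0]), (0.52, [446.0, -438.0, 52.0])]
column_long_inlet []
pins_left [(0.98, [623.0, -0.0, 77.0]), (0.75, [420.0, -57.0, 26.0])]
pins_mid [(0.64, [627.0, 3.0, 78.0]), (0.44, [441.0, -260.0, 25.0])]
pins_right [(0.89, [628.0, 2.0, 75.0]), (0.25, [615.0, -486.0, 46.0])]
tube_rack [(0.75, [614.0, -482.0, 46.0]), (0.2, [465.0, 293.0, 29.0])]
amber_bottle [(0.91, [394.0, 450.0, 72.0])]
bench_timer [(0.21, [437.0, -263.0, 21.0])]
2.0 [-2.82511553e-06  9.84306895e-01  1.76465110e-01  1.91535390e-05] [ 191.10782799 -515.72670402  231.31323005]
```

View pics/scene0.png

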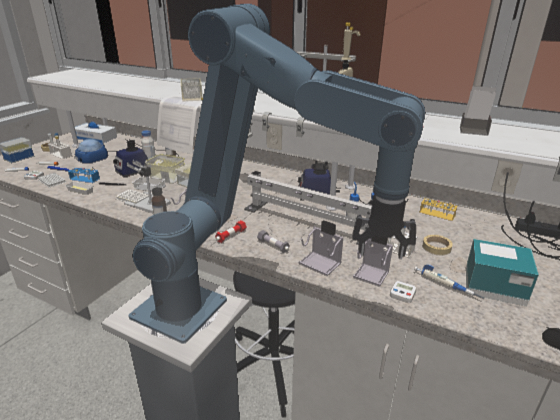

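View pics/side0.png

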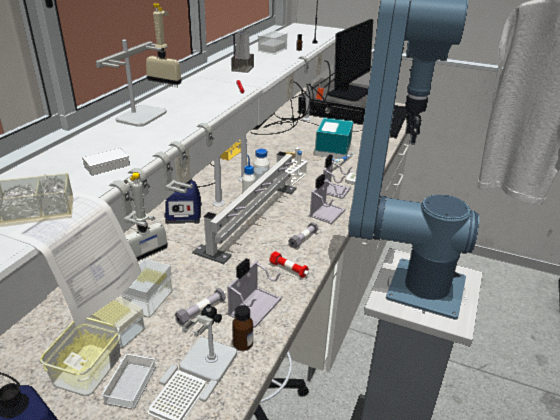

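Scene: three brackets (two at right, one at left), a grey column at the centre (273,240) and one at far left, a red look-alike at (231,231), and the rail behind. Side: the long bracket (250,290), with a column behind it (200,308).

```bash
python3 - <<'E'
from h import *
s=r.state()
p=shot('wrist','w0.png'); R=np.array(p['R']);print({k:p[k] for k in ('fx','fy','cx','cy')})
c=-R.T@np.array(p['t']); T=Ro.from_quat(np.roll(s['orientation'],-1)).as_matrix()
print(T.round(2)); print('cam in tool',T.T@(c-s['ee_pos']), (T.T@R.T).round(3))
E
```

```text
{'fx': 325.19226210127806, 'fy': 325.19226210127806, 'cx': 277.6614748048178, 'cy': 207.01324223932116}
[[ 0.94  0.35  0.  ]
 [ 0.35 -0.94  0.  ]
 [ 0.    0.   -1.  ]]
cam in tool [  76.37339834   -0.52364688 -142.56035651] [[-0.001 -0.953 -0.301]
 [ 1.    -0.001 -0.001]
 [ 0.001 -0.301  0.953]]
```

View pics/w0.png

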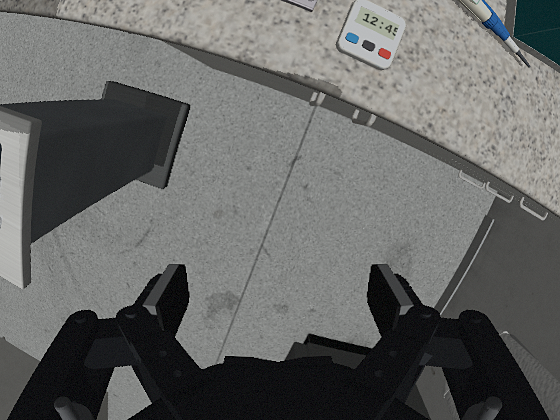

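The wrist view shows the timer at the bench edge; camera points "up" along tool x. I'll move over the right-hand side for an overview.

>>> {"op": "move_arm", "data": {
  "commands": [
    [0,0,-0.15,0,0,0.0752,1],
    [0,0,-0.15,0,0,0.0752,1],
    [0,0,-0.15,0,0,0.0752,1]
  ]
}}

```text
t: 2.3
ee_pos: [191.0, -515.5, 285.7]
orientation: [-0.001, 1.0, -0.003, -0.0]
ft_force: [-0.1, -0.6, 0.0]
width: 85.6
grasp_force: 0.0
```

>>> {"op": "move_arm", "data": {
  "commands": [
    [0.174,-0.222,-0.04,0,0,0,1],
    [0.174,-0.222,-0.04,0,0,0,1],
    [0.174,-0.222,-0.04,0,0,0,1],
    [0.174,-0.222,-0.04,0,0,0,1],
    [0.174,-0.222,-0.04,0,0,0,1],
    [0.174,-0.222,-0.04,0,0,0,1],
    [0.174,-0.222,-0.04,0,0,0,1],
    [0.174,-0.222,-0.04,0,0,0,1],
    [0.174,-0.222,-0.04,0,0,0,1],
    [0.174,-0.222,-0.04,0,0,0,1]
  ]
}}

```text
t: 3.13
ee_pos: [400.5, -247.8, 333.8]
orientation: [0.0, 1.0, 0.0, 0.0]
ft_force: [1.6, 0.1, -0.2]
width: 85.3
grasp_force: 0.0
```

```bash
cat >> h.py <<'E'
def ray(p,u,v):
    if 'fish' in p or abs(p['fx']-325.192)<.01:
        a=np.array([u-p['cx'],v-p['cy']])/p['fx']; th=np.hypot(*a); d=np.r_[a/th*np.sin(th),np.cos(th)]
    else: d=np.array([(u-p['cx'])/p['fx'],(v-p['cy'])/p['fy'],1.])
    R=np.array(p['R']); return -R.T@np.array(p['t']), R.T@d
import pickle
def wshot(name):
    p=shot('wrist',name+'.png'); p=dict(p); pickle.dump(p,open(name+'.pkl','wb')); s=r.state()
    print('t',round(s['t'],2),'tcp',s['ee_pos'].round(1) if hasattr(s['ee_pos'],'round') else s['ee_pos'],'F',np.round(s['ft_force'],1),'w',round(s['width'],1)); return p
def wproj(p,X):
    c=np.array(p['R'])@np.array(X)+np.array(p['t']); th=np.arctan2(np.hypot(c[0],c[1]),c[2]); n=np.hypot(c[0],c[1])
    return p['cx']+p['fx']*th*c[0]/n,p['cy']+p['fx']*th*c[1]/n
E
python3 - <<'E'
from h import *
p=wshot('w1'); 
for q in ['rail','bracket_short','bracket_medium','bracket_short_holes','bracket_medium_holes','column_short','column_medium','column_long','column_short_inlet','column_medium_inlet','pins_left','pins_mid','pins_right','bracket_medium_seat']: print(q,find(p,q))
E
```

```text
t 3.18 tcp [ 403.8 -243.2  335. ] F [1.8 3.2 0.3] w 85.5
rail [(0.59, [614.0, -79.0, 83.0])]
bracket_short [(0.57, [435.0, -434.0, 5.0])]
bracket_medium [(0.74, [411.0, -268.0, 5.0])]
bracket_short_holes [(0.95, [436.0, -435.0, 5.0])]
bracket_medium_holes [(0.63, [405.0, -268.0, 6.0]), (0.61, [434.0, -435.0, 6.0])]
column_short [(0.68, [421.0, 87.0, 28.0]), (0.55, [425.0, -77.0, 28.0]), (0.17, [383.0, -546.0, 17.0])]
column_medium [(0.51, [435.0, -435.0, 4.0])]
column_long [(0.19, [410.0, -269.0, 4.0])]
column_short_inlet [(0.93, [419.0, 88.0, 29.0]), (0.62, [431.0, -80.0, 35.0])]
column_medium_inlet []
pins_left [(0.87, [617.0, -75.0, 76.0]), (0.66, [435.0, -431.0, 3.0])]
pins_mid [(0.69, [615.0, -76.0, 80.0]), (0.33, [430.0, -78.0, 32.0])]
pins_right [(0.6, [617.0, -78.0, 79.0])]
bracket_medium_seat [(0.76, [408.0, -268.0, 6.0]), (0.44, [614.0, -80.0, 82.0]), (0.17, [427.0, 253.0, 6.0])]
```

View pics/w1.png

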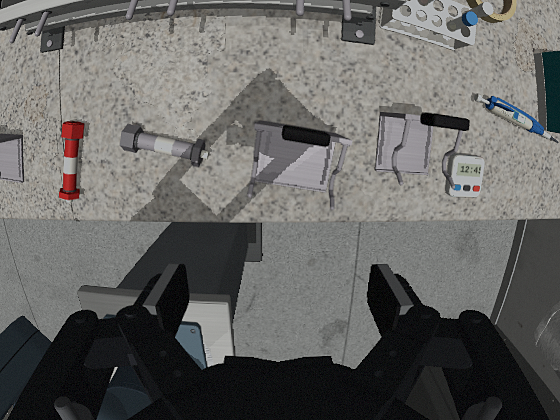

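Bench from above: red column at (70,160), grey column (130,138)–(205,155), medium handle (305,134), short handle (445,121), rail feet (50,38) and (358,30). Enlarging it.

```bash
python3 - <<'E'
from h import *
im=cv2.imread('pics/w1.png'); a=cv2.resize(im[100:200,115:375],None,fx=3,fy=3,interpolation=2); b=cv2.resize(im[0:110,0:390],None,fx=2,fy=2,interpolation=2)
c=np.zeros((540,800,3),np.uint8); c[:300,:780]=a; c[310:530,:780]=b; cv2.imwrite('pics/w1c.png',c)
p=pickle.load(open('w1.pkl','rb'))
for n,u,v,z in [('handM L',283,131,142),('handM R',328,138,142),('handS L',422,119,142),('handS R',468,124,142),('footL',50,38,8),('footR',358,30,8),('colL',122,137,18),('colR',208,156,18)]: print(n,atz(p,u,v,z).round())
E
```

```text
handM L [ 452. -253.  142.]
handM R [ 446. -299.  142.]
handS L [ 471. -404.  142.]
handS R [ 471. -465.  142.]
footL [627. 136.   8.]
footR [ 596. -363.    8.]
colL [443. -11.  18.]
colR [ 409. -147.   18.]
```

View pics/w1c.png

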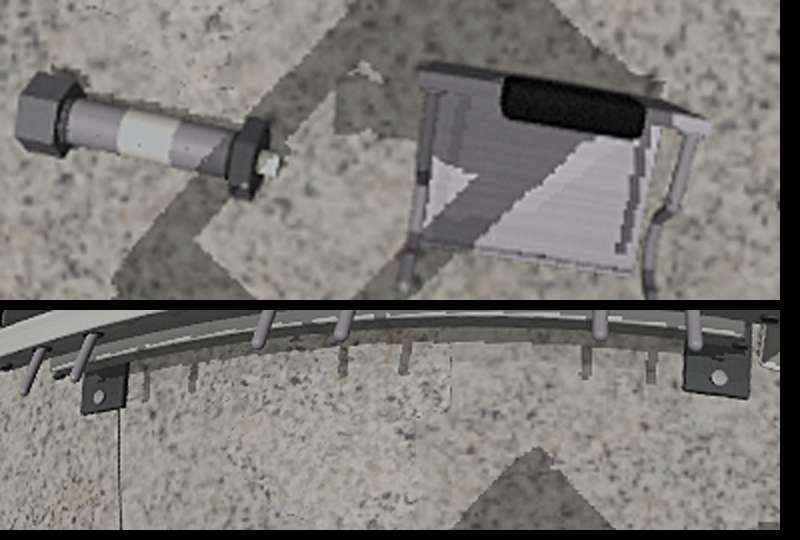

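Thick nut is on the column's left end, nipple to the right; pin tips visible in the lower strip. Measuring pin tips and the rail pose from them.

```bash
python3 - <<'E'
from h import *
p=pickle.load(open('w1.pkl','rb'))
T=[(11,41),(37.5,35),(129,17.5),(170.5,13.5),(300,13.5),(347.5,18.5)]; Y=[204,156,24,-24,-156,-204]
X=np.array([atz(p,u,v,150) for u,v in T])[:,:2]; print(X.round(1))
L=np.array([[-33,y] for y in Y],float)
c=X.mean(0);l=L.mean(0);H=(L-l).T@(X-c); th=np.arctan2(H[0,1]-H[1,0],H[0,0]+H[1,1])
Rm=np.array([[np.cos(th),-np.sin(th)],[np.sin(th),np.cos(th)]]); o=c-Rm@l; print('rail',o,np.degrees(th)); print((X-(L@Rm.T+o)).round(1))
for y in (180,0,-180): print(y,(o+Rm@[0,y]).round(1))
E
```

```text
[[ 594.9   91.4]
 [ 590.6   41.5]
 [ 584.1  -90. ]
 [ 581.3 -137.7]
 [ 574.  -269.4]
 [ 571.3 -317.2]]
rail [ 615.64696368 -115.43684967] -3.2171969649850642
[[ 0.7  1.3]
 [-0.8 -0.7]
 [ 0.1 -0.3]
 [-0.1 -0.2]
 [ 0.1 -0.1]
 [-0.   0. ]]
180 [625.7  64.3]
0 [ 615.6 -115.4]
-180 [ 605.5 -295.2]
```

>>> {"op": "move_arm", "data": {
  "commands": [
    [0,0,0,0,0,-0.0765,1],
    [0,0,0,0,0,-0.0765,1],
    [0,0,0,0,0,-0.0765,1],
    [0,0,0,0,0,-0.0765,1],
    [0,0,0,0,0,-0.0765,1],
    [0,0,0,0,0,-0.0765,1],
    [0,0,0,0,0,-0.0765,1],
    [0,0,0,0,0,-0.0765,1],
    [0,0,0,0,0,-0.0765,1],
    [0,0,0,0,0,-0.0765,1]
  ]
}}

```text
t: 4.72
ee_pos: [399.7, -249.3, 333.3]
orientation: [0.0, 0.823, 0.568, 0.0]
ft_force: [0.3, 0.4, -0.1]
width: 85.3
grasp_force: 0.0
```

>>> {"op": "move_arm", "data": {
  "commands": [
    [0,0,0,0,0,-0.0765,1],
    [0,0,0,0,0,-0.0765,1],
    [-0.056,0.102,0.25,0,0,0,1],
    [-0.056,0.102,0.25,0,0,0,1],
    [-0.056,0.102,0.25,0,0,0,1],
    [-0.056,0.102,0.25,0,0,0,1],
    [0,0,0,0,0,0,1],
    [0,0,0,0,0,0,1]
  ]
}}

```text
t: 5.38
ee_pos: [444.1, -281.6, 211.7]
orientation: [-0.002, 0.751, 0.66, -0.0]
ft_force: [-0.7, -0.6, 0.7]
width: 85.6
grasp_force: 0.0
```

```bash
cat >> h.py <<'E'
def yaw(): 
    s=r.state(); T=Ro.from_quat(np.roll(s['orientation'],-1)).as_matrix(); return np.degrees(np.arctan2(T[1,0],T[0,0]))
def to(x,y,z,yw=None,step=36.):
    "print tool-axis units from here to a world target (turn first, then shift at yaw yw)"
    s=r.state(); e=np.array(s['ee_pos']); y0=yaw(); yw=y0 if yw is None else yw
    a=np.radians(yw); d=np.array([x,y,z])-e; t=np.array([d[0]*np.cos(a)+d[1]*np.sin(a),d[0]*np.sin(a)-d[1]*np.cos(a),-d[2]])
    n=int(np.ceil(np.linalg.norm(t)/step)); print('turn tz',-(yw-y0)/90,'rows',abs(yw-y0)/6.9,'| shift total',(t/120).round(3),'n',n,'per row',(t/120/max(n,1)).round(3))
E
python3 - <<'E'
from h import *
p=wshot('w2'); print(yaw())
im=cv2.imread('pics/w2.png'); g=im.max(2)
for q in ['bracket_medium','bracket_short','column_short']: print(q,find(p,q))
E
```

```text
t 5.43 tcp [ 444.7 -282.1  213.6] F [-0.1  0.3  0.8] w 85.6
82.64466303814491
bracket_medium [(0.6, [415.0, -264.0, 5.0])]
bracket_short [(0.69, [434.0, -420.0, 5.0]), (0.35, [418.0, -120.0, 28.0]), (0.3, [610.0, -252.0, 129.0]), (0.21, [413.0, -266.0, 7.0])]
column_short [(0.67, [419.0, -121.0, 27.0])]
```

View pics/w2.png

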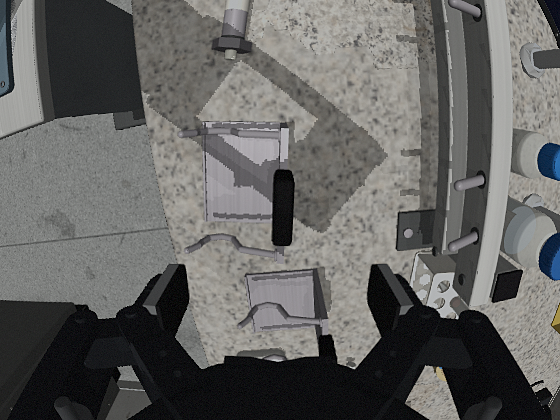

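Handle of the medium bracket at (283,170–246), nicely parallel to tool x; short bracket below it.

```bash
python3 - <<'E'
from h import *
p=pickle.load(open('w2.pkl','rb')); im=cv2.imread('pics/w2.png')
m=(im.max(2)<45)[160:256,255:310]; ys,xs=np.nonzero(m); ys+=160; xs+=255
pts=np.c_[xs,ys].astype(np.float32); print(pts.min(0),pts.max(0),len(pts), cv2.minAreaRect(pts))
for u,v,z in [(283,246,142),(283,170,102),(283,170,142),(275,244,142),(292,244,142)]: print(u,v,z,atz(p,u,v,z).round(1))
E
```

```text
[272. 169.] [294. 245.] 1521 ((282.77606201171875, 207.16488647460938), (21.11469268798828, 76.11909484863281), 1.7899105548858643)
283 246 142 [ 444.2 -300.5  142. ]
283 170 102 [ 450.6 -253.6  102. ]
283 170 142 [ 451.  -245.9  142. ]
275 244 142 [ 438.7 -298.2  142. ]
292 244 142 [ 450.8 -299.8  142. ]
```

```bash
python3 -c "
from h import *
to(447.6,-276.7,110,81)"
```

```text
turn tz 0.01829014040295315 rows 0.23856704873417153 | shift total [0.052 0.011 0.879] n 3 per row [0.017 0.004 0.293]
```

>>> {"op": "move_arm", "data": {
  "commands": [
    [0.052,0.011,0.1,0,0,0.018,1],
    [0,0,0.2,0,0,0,1],
    [0,0,0.2,0,0,0,1],
    [0,0,0.2,0,0,0,1],
    [0,0,0.18,0,0,0,1],
    [0,0,0,0,0,0,0.0],
    [0,0,0,0,0,0,-0.8],
    [0,0,0,0,0,0,-0.8],
    [0,0,0,0,0,0,-0.8],
    [0,0,0,0,0,0,-0.8]
  ]
}}

```text
t: 6.42
ee_pos: [447.9, -277.0, 109.6]
orientation: [0.002, 0.76, 0.65, 0.0]
ft_force: [-0.7, 0.3, -0.3]
width: 25.5
grasp_force: 0.0
```

>>> {"op": "move_arm", "data": {
  "commands": [
    [0,0,0,0,0,0,-1],
    [0,0,0,0,0,0,-1],
    [0,0,0,0,0,0,-1],
    [0,0,0,0,0,0,-1]
  ]
}}

```text
t: 6.75
ee_pos: [447.8, -276.8, 109.1]
orientation: [0.001, 0.76, 0.65, 0.0]
ft_force: [0.9, 0.8, 6.1]
width: 13.0
grasp_force: 60.9
```

```bash
python3 -c "
from h import *
to(560,-112.3,186,86.8)"
```

```text
turn tz -0.06423292103515227 rows 0.8378207091541598 | shift total [ 1.421  0.857 -0.641] n 6 per row [ 0.237  0.143 -0.107]
```

>>> {"op": "move_arm", "data": {
  "commands": [
    [0,0,-0.3,0,0,0,-1],
    [0,0,-0.3,0,0,0,-1],
    [0,0,-0.041,0,0,-0.064,-1],
    [0.203,0.122,0,0,0,0,-1],
    [0.203,0.122,0,0,0,0,-1],
    [0.203,0.122,0,0,0,0,-1],
    [0.203,0.122,0,0,0,0,-1],
    [0.203,0.122,0,0,0,0,-1],
    [0.203,0.122,0,0,0,0,-1],
    [0.203,0.122,0,0,0,0,-1]
  ]
}}

```text
t: 7.58
ee_pos: [559.0, -110.2, 184.1]
orientation: [-0.001, 0.727, 0.687, -0.0]
ft_force: [0.1, -0.7, -3.0]
width: 13.2
grasp_force: 60.4
```

>>> {"op": "move_arm", "data": {
  "commands": [
    [0,0,0,0,0,0,-1],
    [0,0,0,0,0,0,-1],
    [0,0,0,0,0,0,-1]
  ]
}}

```text
t: 7.83
ee_pos: [558.3, -111.6, 184.1]
orientation: [-0.001, 0.726, 0.687, -0.001]
ft_force: [0.1, -0.1, -2.8]
width: 13.0
grasp_force: 60.4
```

```bash
python3 - <<'E'
from h import *
p=wshot('w3'); print(yaw()); q=shot('side','s3.png'); sc=shot('scene')
to(560,-112.3,186,86.8)
im=cv2.imread('pics/w3.png'); s=cv2.imread('pics/s3.png')
X=[615,-115,150]; u,v=map(int,proj(q,X)); u2,v2=map(int,proj(sc,X)); print(u,v,u2,v2)
c=np.zeros((600,800,3),np.uint8); c[:420,:560]=im; a=cv2.resize(s[v-45:v+45,u-40:u+40],None,fx=3,fy=3); c[:270,560:800]=a
b=cv2.resize(sc['color'][v2-45:v2+45,u2-40:u2+40,::-1],None,fx=3,fy=3); c[280:550,560:800]=b
cv2.imwrite('pics/c3.png',c)
E
```

```text
t 7.88 tcp [ 558.2 -112.1  184.2] F [-0.4 -0.3 -3. ] w 13.2
86.77229270506704
turn tz -0.000978567099144022 rows 0.012763918684487242 | shift total [ 0.003  0.014 -0.013] n 1 per row [ 0.003  0.014 -0.013]
258 183 304 189
```

View pics/c3.png

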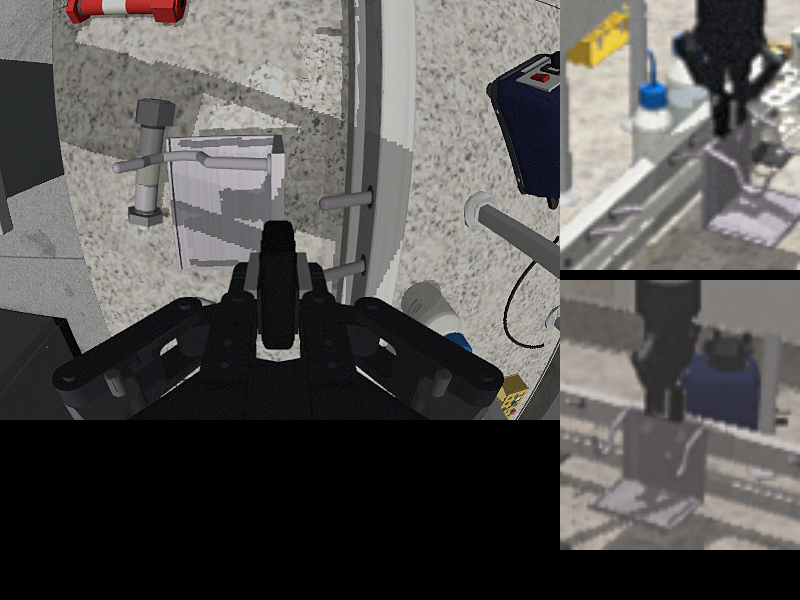

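Bracket held in front of the middle pins; left pin tip (325,203), root (372,197), right pin root (362,268).

```bash
python3 - <<'E'
from h import *
p=pickle.load(open('w3.pkl','rb'))
Rm=Ro.from_euler('z',-3.2,degrees=True).as_matrix()[:2,:2]; o=np.array([615.6,-115.4])
for u,v,z in [(325,203,149),(373,196.5,135),(363,267,135),(275,224,142+75),(275,222,142+75),(286,137,180),(282,152,180)]:
    X=atz(p,u,v,z); print(u,v,z,X.round(1),'rail',(Rm.T@(X[:2]-o)).round(1))
print(Rm.T@(np.array(r.state()['ee_pos'])[:2]-o))
for y in (24,-24):
  for x,z in [(0,135),(-33,150)]:
    print(y,x,np.round(wproj(p,np.r_[o+Rm@[x,y],z]),1))
E
```

```text
325 203 149 [585.7 -89.4 149. ] rail [-31.3  24.3]
373 196.5 135 [618.5 -91.1 135. ] rail [ 1.5 24.4]
363 267 135 [ 613.8 -140.7  135. ] rail [ -0.4 -25.4]
275 224 217 [558.3 -75.1 217. ] rail [-59.4  37. ]
275 222 217 [558.4 -74.4 217. ] rail [-59.4  37.8]
286 137 180 [564.6 -47.7 180. ] rail [-54.7  64.7]
282 152 180 [562.4 -54.5 180. ] rail [-56.5  57.9]
[-57.40902938  -0.36229118]
24 0 [370.7 197.1]
24 -33 [322.3 204.1]
-24 0 [363.8 265.2]
-24 -33 [318.5 277.5]
```

>>> {"op": "move_arm", "data": {
  "commands": [
    [0,0,-0.013,0,0,0,-1],
    [0,0.06,0.028,0,0,0,-1],
    [0,0.06,0.028,0,0,0,-1],
    [0,0.06,0.028,0,0,0,-1],
    [0,0.06,0.028,0,0,0,-1]
  ]
}}

```text
t: 8.4
ee_pos: [588.5, -113.5, 172.2]
orientation: [-0.0, 0.727, 0.687, 0.0]
ft_force: [0.2, -0.0, -2.4]
width: 13.6
grasp_force: 60.5
```

>>> {"op": "move_arm", "data": {
  "commands": [
    [0,0.06,0.028,0,0,0,-1],
    [0,0.06,0.028,0,0,0,-1],
    [0,0.06,0.028,0,0,0,-1],
    [0,0.02,0.01,0,0,0,-1],
    [0,0,0,0,0,0,-1]
  ]
}}

```text
t: 8.82
ee_pos: [612.1, -114.5, 160.7]
orientation: [-0.0, 0.727, 0.687, -0.0]
ft_force: [0.1, 0.0, -2.1]
width: 13.3
grasp_force: 60.4
```

>>> {"op": "move_arm", "data": {
  "commands": [
    [0,0.015,0.015,0,0,0,-1],
    [0,0.015,0.015,0,0,0,-1],
    [0,0,0,0,0,0,-1]
  ]
}}

```text
t: 9.07
ee_pos: [613.5, -114.6, 157.7]
orientation: [-0.001, 0.727, 0.687, -0.001]
ft_force: [-4.1, -0.7, -1.6]
width: 13.3
grasp_force: 60.6
```

>>> {"op": "move_arm", "data": {
  "commands": [
    [0,0.015,0.012,0,0,0,-1],
    [0,0.01,0.01,0,0,0,-1],
    [0,0,0,0,0,0,-1]
  ]
}}

```text
t: 9.32
ee_pos: [613.7, -114.6, 157.2]
orientation: [-0.003, 0.727, 0.687, -0.003]
ft_force: [-17.9, 1.0, 14.7]
width: 13.4
grasp_force: 63.0
```

>>> {"op": "move_arm", "data": {
  "commands": [
    [0,0,0,0,0,0,0],
    [0,0,0,0,0,0,0],
    [0,0,0,0,0,0,0],
    [0,0,0,0,0,0,0],
    [0,0,0,0,0,0,0]
  ]
}}

```text
t: 9.73
ee_pos: [618.5, -115.0, 155.3]
orientation: [0.0, 0.727, 0.687, 0.0]
ft_force: [0.0, 0.0, -0.4]
width: 42.7
grasp_force: 0.0
```

```bash
python3 - <<'E'
from h import *
p=wshot('w4'); q=shot('side','s4.png'); sc=shot('scene','sc4.png')
for n in ('bracket_medium','bracket_long','bracket_short'): print(n,find(q,n)[:2],find(sc,n)[:2])
im=cv2.imread('pics/w4.png'); s=cv2.imread('pics/s4.png')
X=[600,-115,130]; u,v=map(int,proj(q,X)); u2,v2=map(int,proj(sc,X))
c=np.zeros((600,800,3),np.uint8); c[:420,:560]=im; a=cv2.resize(s[v-45:v+45,u-40:u+40],None,fx=3,fy=3); c[:270,560:800]=a
b=cv2.resize(sc['color'][v2-45:v2+45,u2-40:u2+40,::-1],None,fx=3,fy=3); c[280:550,560:800]=b
cv2.imwrite('pics/c4.png',c)
E
```

```text
t 9.78 tcp [ 618.4 -115.   155.2] F [ 0.3 -0.5 -0.1] w 42.8
bracket_medium [(0.58, [598.0, -100.0, 67.0]), (0.43, [632.0, 63.0, 78.0])] [(0.56, [607.0, -126.0, 84.0])]
bracket_long [(0.88, [460.0, 289.0, 27.0])] [(0.92, [466.0, 274.0, 53.0])]
bracket_short [(0.67, [456.0, -429.0, 23.0])] [(0.89, [461.0, -445.0, 38.0])]
```

View pics/c4.png

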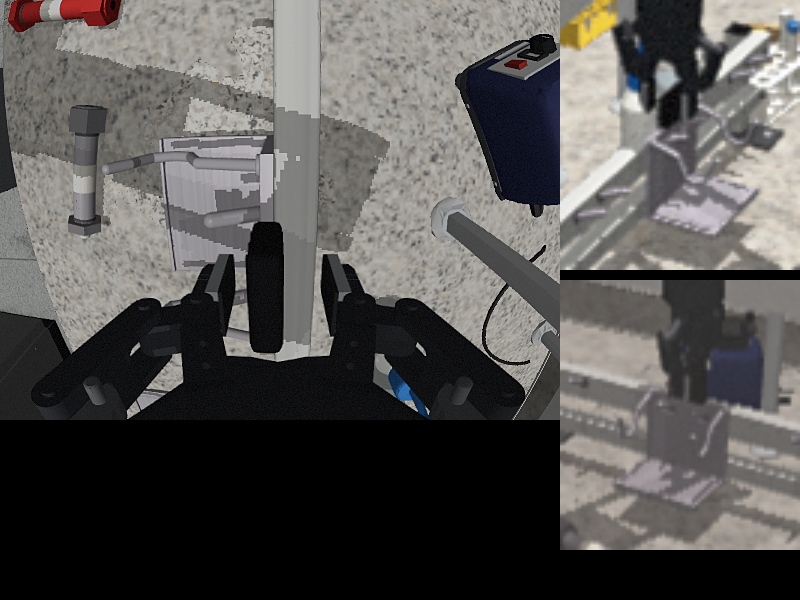

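Medium bracket hangs home: plate against the rail, pin protruding at (205,218). Next the short bracket.

```bash
python3 -c "
from h import *
p=pickle.load(open('w2.pkl','rb')); print(atz(p,326,355,142),atz(p,332,336,142))
s=r.state();X=np.array(s['ee_pos']); a=np.radians(yaw()); d=np.array([462,-420])-X[:2]; print(d@[np.cos(a),np.sin(a)]/120,d@[np.sin(a),-np.cos(a)]/120)"
```

```text
[ 468.71876795 -411.37407876  142.        ] [ 474.87697678 -389.64646591  142.        ]
-2.6108347340029416 -1.156997231449868
```

>>> {"op": "move_arm", "data": {
  "commands": [
    [0,0,-0.25,0,0,0,0],
    [0,0,-0.25,0,0,0,0.3],
    [0,0,-0.25,0,0,0,1],
    [-0.29,-0.12,0,0,0,0,1],
    [-0.29,-0.13,0,0,0,0,1],
    [-0.29,-0.13,0,0,0,0,1],
    [-0.29,-0.13,0,0,0,0,1],
    [-0.29,-0.13,0,0,0,0,1],
    [-0.29,-0.13,0,0,0,0,1],
    [-0.29,-0.13,0,0,0,0,1]
  ]
}}

```text
t: 11.02
ee_pos: [495.6, -353.6, 245.4]
orientation: [0.0, 0.727, 0.687, 0.0]
ft_force: [1.2, 0.2, 0.3]
width: 85.3
grasp_force: 0.0
```

>>> {"op": "move_arm", "data": {
  "commands": [
    [-0.29,-0.13,0.1,0,0,0,1],
    [-0.29,-0.13,0.15,0,0,0,1],
    [0,0,0,0,0,0,1],
    [0,0,0,0,0,0,1]
  ]
}}

```text
t: 11.35
ee_pos: [460.0, -420.9, 213.8]
orientation: [-0.002, 0.728, 0.686, 0.0]
ft_force: [0.0, 0.6, 0.6]
width: 85.4
grasp_force: 0.0
```

```bash
cat >> h.py <<'E'
def handle(name,zt=142):
    "black handle blob near image middle -> pose"
    p=wshot(name); im=cv2.imread('pics/'+name+'.png'); m=(im.max(2)<45).astype(np.uint8); m[255:]=0
    n,l,st,c=cv2.connectedComponentsWithStats(m)
    for i in range(1,n):
        if st[i,4]<500 or st[i,2]>70: continue
        ys,xs=np.nonzero(l==i); k=cv2.minAreaRect(np.c_[xs,ys].astype(np.float32)); print(st[i],np.round(np.r_[k[0],k[1],k[2]],1))
        e=[xs[ys>=ys.max()-6].mean(),ys.max()+.5]; f=[xs[ys<=ys.min()+6].mean(),ys.min()]
        A=atz(p,*e,zt); B=atz(p,*f,zt-40); print('far',A.round(1),'near',B.round(1),'mid',((A+B)/2).round(1),'len',np.hypot(*(A-B)[:2]).round(1),'ydir',np.degrees(np.arctan2(*(B-A)[1::-1])).round(1))
    return p
E
python3 - <<'E'
from h import *
handle('w5'); print(yaw())
im=cv2.imread('pics/w5.png')
E
```

```text
t 11.4 tcp [ 461.2 -419.8  214.8] F [ 0.2 -0.3 -0.3] w 85.0
[ 493  121   33   41 1077] [509.2 141.3  28.9  38.3   6.1]
far [ 646.2 -384.   142. ] near [ 677.3 -353.   102. ] mid [ 661.7 -368.5  122. ] len 43.9 ydir 45.0
[ 285  188   22   67 1045] [295.5 221.   21.   66.    0. ]
far [ 470.2 -448.   142. ] near [ 467.5 -407.9  102. ] mid [ 468.8 -428.   122. ] len 40.2 ydir 93.8
86.66208277810988
```

View pics/w5.png

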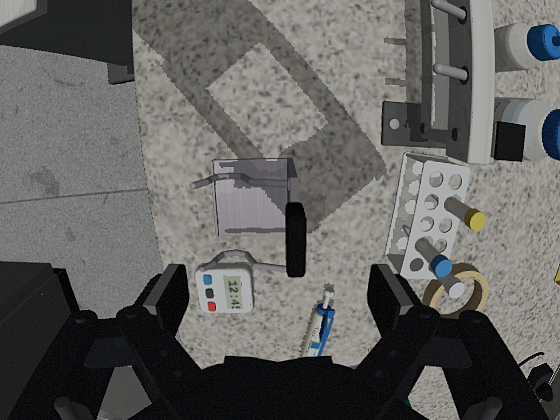

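Short bracket handle at (296,203–277), timer close to it at (225,287), pen and tube rack to the right.

```bash
python3 - <<'E'
from h import *
p=pickle.load(open('w5.pkl','rb'))
for u,v,z in [(297,277,142),(296,204,102),(288,276,142),(287,205,142),(305,205,142),(305,276,142),(213,160,8),(218,237,8),(292,157,105)]: print(u,v,z,atz(p,u,v,z).round(1))
im=cv2.imread('pics/w5.png'); m=(im.max(2)<30)
for v in (195,205,215,230,245,260,270,276,278,280): x=np.nonzero(m[v,275:315])[0]+275; print(v,x.min() if len(x) else 0,x.max() if len(x) else 0,len(x))
E
```

```text
297 277 142 [ 470.6 -467.1  142. ]
296 204 102 [ 473.7 -421.8  102. ]
288 276 142 [ 463.8 -465.7  142. ]
287 205 142 [ 465.9 -409.9  142. ]
305 205 142 [ 478.3 -410.6  142. ]
305 276 142 [ 476.6 -466.6  142. ]
213 160 8 [ 389.2 -394.7    8. ]
218 237 8 [ 384.5 -485.5    8. ]
292 157 105 [ 472.3 -382.4  105. ]
195 0 0 0
205 286 302 17
215 286 304 19
230 286 305 20
245 286 305 20
260 287 304 18
270 287 304 18
276 289 302 14
278 0 0 0
280 0 0 0
```

```bash
python3 -c "
from h import *
to(471.3,-444.5,110,87)"
```

```text
turn tz -0.0037546357987791466 rows 0.04897351041885843 | shift total [-0.201  0.095  0.873] n 4 per row [-0.05   0.024  0.218]
```

>>> {"op": "move_arm", "data": {
  "commands": [
    [-0.1,0.048,0.1,0,0,-0.004,1],
    [-0.1,0.047,0.1,0,0,0,1],
    [0,0,0.2,0,0,0,1],
    [0,0,0.2,0,0,0,1],
    [0,0,0.2,0,0,0,1],
    [0,0,0.07,0,0,0,0.5],
    [0,0,0,0,0,0,-0.8],
    [0,0,0,0,0,0,-0.8],
    [0,0,0,0,0,0,-0.8],
    [0,0,0,0,0,0,-0.8]
  ]
}}

```text
t: 12.23
ee_pos: [473.0, -444.8, 113.3]
orientation: [0.002, 0.724, 0.689, -0.0]
ft_force: [0.2, 0.0, 0.8]
width: 25.2
grasp_force: 0.0
```

>>> {"op": "move_arm", "data": {
  "commands": [
    [0,0,0,0,0,0,-1],
    [0,0,0,0,0,0,-1],
    [0,0,0,0,0,0,-1],
    [0,0,0,0,0,0,-1]
  ]
}}

```text
t: 12.57
ee_pos: [472.6, -444.9, 113.1]
orientation: [0.002, 0.725, 0.689, -0.0]
ft_force: [-0.4, -0.2, 7.2]
width: 13.2
grasp_force: 60.1
```

```bash
cat >> h.py <<'E'
RM=Ro.from_euler('z',-3.2,degrees=True).as_matrix()[:2,:2]; RO=np.array([615.6,-115.4])
def rail(x,y): return RO+RM@[x,y]
def inrail(X): return (RM.T@(np.array(X)[:2]-RO)).round(1)
E
python3 -c "
from h import *
s=r.state(); print(s['width'],s['grasp_force'],s['ee_pos'],yaw()); x,y=rail(-57.5,-180);print(x,y); to(x,y,s['ee_pos'][2]+76,86.8)"
```

```text
13.163893954387126 60.067362785339355 [ 472.62024476 -444.9251884   113.08155509] 87.13696745599148
548.1417851607666 -291.9096010156496
turn tz 0.0037440828443498237 rows 0.04883586318717161 | shift total [ 1.308  0.557 -0.633] n 6 per row [ 0.218  0.093 -0.106]
```

>>> {"op": "move_arm", "data": {
  "commands": [
    [0,0,-0.3,0,0,0,-1],
    [0,0,-0.3,0,0,0,-1],
    [0,0,-0.041,0,0,0.004,-1],
    [0.187,0.08,0,0,0,0,-1],
    [0.187,0.08,0,0,0,0,-1],
    [0.187,0.08,0,0,0,0,-1],
    [0.187,0.08,0,0,0,0,-1],
    [0.187,0.08,0,0,0,0,-1],
    [0.187,0.08,0,0,0,0,-1],
    [0.187,0.077,0,0,0,0,-1]
  ]
}}

```text
t: 13.4
ee_pos: [547.6, -289.7, 187.3]
orientation: [-0.0, 0.727, 0.687, 0.0]
ft_force: [0.1, 0.6, -3.6]
width: 12.9
grasp_force: 59.6
```

>>> {"op": "move_arm", "data": {
  "commands": [
    [0,0,0,0,0,0,-1],
    [0,0,0,0,0,0,-1],
    [0,0,0,0,0,0,-1]
  ]
}}

```text
t: 13.65
ee_pos: [547.2, -291.2, 187.6]
orientation: [-0.0, 0.727, 0.687, -0.0]
ft_force: [-1.2, -0.9, -2.4]
width: 13.1
grasp_force: 59.6
```

```bash
python3 - <<'E'
from h import *
p=wshot('w6'); print(yaw()); s=r.state(); print(inrail(s['ee_pos']),s['ee_pos'][2])
x,y=rail(-57.5,-180);to(x,y,190,86.8)
for y in (-156,-204): print([np.round(wproj(p,np.r_[rail(x,y),z]),1) for x,z in [(0,135),(-33,150)]])
cv2.imwrite('pics/w6c.png',cv2.resize(cv2.imread('pics/w6.png')[80:320,130:450],None,fx=2,fy=2))
E
```

```text
t 13.7 tcp [ 547.1 -291.7  187.6] F [-0.3  0.2 -2.9] w 13.1
86.75364847597396
[ -58.6 -179.8] 187.6487131207437
turn tz -0.0005150169336226263 rows 0.00671761217768643 | shift total [-0.002  0.009 -0.02 ] n 1 per row [-0.002  0.009 -0.02 ]
[array([370.7, 195.7]), array([323.2, 202.4])]
[array([364. , 262.9]), array([319.5, 274.8])]
```

View pics/w6c.png

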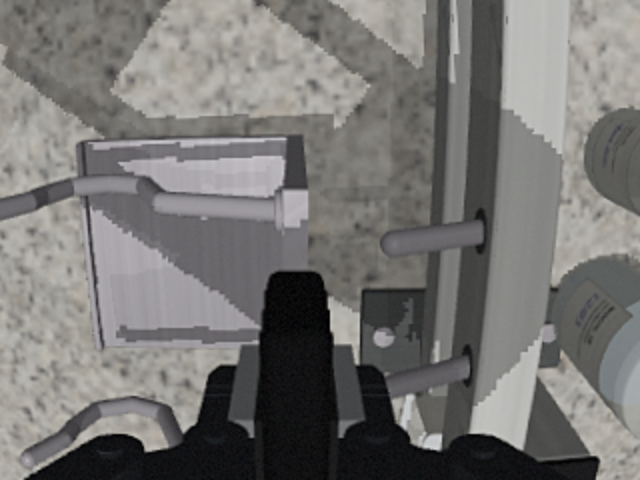

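Pins where predicted (root 480,232; tip 388,245 in the crop). Checking plate's left edge at crop (306,190).

```bash
python3 - <<'E'
from h import *
p=pickle.load(open('w6.pkl','rb'))
for u,v in [(130+306/2,80+190/2),(130+308/2,80+228/2)]: X=atz(p,u,v,179.5); print(X,inrail(X))
p=pickle.load(open('w3.pkl','rb'))
X=atz(p,286,152,180); print(X,inrail(X))
E
```

```text
[ 551.2349926  -245.59641991  179.5       ] [ -57.  -133.6]
[ 551.22698476 -254.92916103  179.5       ] [ -56.5 -142.9]
[564.19737012 -54.57655655 180.        ] [-54.7  57.9]
```

>>> {"op": "move_arm", "data": {
  "commands": [
    [-0.008,0,-0.025,0,0,0,-1],
    [0,0.06,0.028,0,0,0,-1],
    [0,0.06,0.028,0,0,0,-1],
    [0,0.06,0.028,0,0,0,-1],
    [0,0.06,0.028,0,0,0,-1]
  ]
}}

```text
t: 14.12
ee_pos: [577.0, -293.9, 176.9]
orientation: [-0.0, 0.727, 0.687, 0.0]
ft_force: [0.8, -0.1, -2.6]
width: 13.1
grasp_force: 59.6
```

>>> {"op": "move_arm", "data": {
  "commands": [
    [0,0.06,0.028,0,0,0,-1],
    [0,0.06,0.028,0,0,0,-1],
    [0,0.06,0.028,0,0,0,-1],
    [0,0.03,0.015,0,0,0,-1],
    [0,0,0,0,0,0,-1]
  ]
}}

```text
t: 14.53
ee_pos: [602.0, -294.7, 164.7]
orientation: [-0.0, 0.726, 0.687, -0.0]
ft_force: [-0.2, -0.5, -3.6]
width: 13.0
grasp_force: 59.6
```

>>> {"op": "move_arm", "data": {
  "commands": [
    [0,0.015,0.015,0,0,0,-1],
    [0,0.015,0.015,0,0,0,-1],
    [0,0,0,0,0,0,-1]
  ]
}}

```text
t: 14.78
ee_pos: [603.6, -295.1, 161.9]
orientation: [-0.001, 0.727, 0.687, -0.001]
ft_force: [-4.6, 0.7, -2.7]
width: 13.0
grasp_force: 59.7
```

```bash
python3 -c "
from h import *
s=r.state(); print(inrail(s['ee_pos']),s['ee_pos'][2],s['ft_force'])"
```

```text
[  -2.  -180.1] 161.8633898268763 [-4.57820621  0.68439833 -2.6708218 ]
```

>>> {"op": "move_arm", "data": {
  "commands": [
    [0,0.015,0.012,0,0,0,-1],
    [0,0.01,0.01,0,0,0,-1],
    [0,0,0,0,0,0,-1]
  ]
}}

```text
t: 15.03
ee_pos: [603.9, -295.2, 161.4]
orientation: [-0.003, 0.727, 0.687, -0.003]
ft_force: [-15.9, 2.2, 12.0]
width: 12.9
grasp_force: 61.8
```

>>> {"op": "move_arm", "data": {
  "commands": [
    [0,0,0,0,0,0,0],
    [0,0,0,0,0,0,0],
    [0,0,0,0,0,0,0],
    [0,0,0,0,0,0,0],
    [0,0,0,0,0,0,0]
  ]
}}

```text
t: 15.45
ee_pos: [608.4, -295.4, 159.6]
orientation: [0.0, 0.727, 0.687, 0.0]
ft_force: [-0.0, 0.2, -0.6]
width: 42.8
grasp_force: 0.0
```

```bash
python3 - <<'E'
from h import *
p=wshot('w7'); s=r.state(); print(inrail(s['ee_pos']),s['ee_pos'][2])
sc=shot('scene','sc7.png'); q=shot('side','s7.png')
for n in ('bracket_long','bracket_short','bracket_medium'): print(n,find(q,n)[:2],find(sc,n)[:2])
to(440,280,245,86.8)
E
```

```text
t 15.5 tcp [ 608.3 -295.3  159.4] F [0.6 0.1 0.3] w 43.1
[   2.7 -180.1] 159.44110778081128
bracket_long [(0.6, [463.0, 292.0, 26.0])] [(0.9, [469.0, 265.0, 44.0])]
bracket_short [(0.75, [588.0, -277.0, 78.0]), (0.53, [630.0, 93.0, 84.0])] [(0.59, [597.0, -298.0, 82.0])]
bracket_medium [(0.58, [603.0, -106.0, 70.0]), (0.44, [464.0, 290.0, 30.0])] [(0.82, [607.0, -120.0, 89.0]), (0.48, [423.0, -84.0, 19.0])]
turn tz -0.00013416297344232616 rows 0.0017499518275086018 | shift total [ 4.709 -1.665 -0.714] n 17 per row [ 0.277 -0.098 -0.042]
```

>>> {"op": "move_arm", "data": {
  "commands": [
    [0,0,-0.25,0,0,0,0],
    [0,0,-0.25,0,0,0,0.3],
    [0,0,-0.25,0,0,0,1],
    [0.314,-0.111,0,0,0,0,1],
    [0.314,-0.111,0,0,0,0,1],
    [0.314,-0.111,0,0,0,0,1],
    [0.314,-0.111,0,0,0,0,1],
    [0.314,-0.111,0,0,0,0,1],
    [0.314,-0.111,0,0,0,0,1],
    [0.314,-0.111,0,0,0,0,1]
  ]
}}

```text
t: 16.73
ee_pos: [528.8, -25.1, 249.6]
orientation: [0.0, 0.727, 0.687, 0.0]
ft_force: [1.2, 0.2, -0.8]
width: 85.1
grasp_force: 0.0
```

>>> {"op": "move_arm", "data": {
  "commands": [
    [0.314,-0.111,0,0,0,0,1],
    [0.314,-0.111,0,0,0,0,1],
    [0.314,-0.111,0,0,0,0,1],
    [0.314,-0.111,0,0,0,0,1],
    [0.314,-0.111,0,0,0,0,1],
    [0.314,-0.111,0,0,0,0,1],
    [0.314,-0.111,0,0,0,0,1],
    [0.314,-0.111,0,0,0,0,1],
    [0,0,0,0,0,0,1],
    [0,0,0,0,0,0,1]
  ]
}}

```text
t: 17.57
ee_pos: [439.1, 282.1, 249.5]
orientation: [0.0, 0.725, 0.689, 0.0]
ft_force: [-0.1, -0.4, -0.1]
width: 85.5
grasp_force: 0.0
```

```bash
python3 - <<'E'
from h import *
p=wshot('w8'); print(yaw())
for q in ['bracket_long','column_medium','column_long','column_medium_inlet','column_long_inlet']: print(q,find(p,q))
E
```

```text
t 17.62 tcp [439.8 280.7 249.4] F [ 0.3 -0.6  0.6] w 85.4
86.92872815638682
bracket_long [(0.86, [441.0, 295.0, 6.0])]
column_medium [(0.63, [559.0, 375.0, 29.0])]
column_long [(0.54, [444.0, 295.0, 4.0])]
column_medium_inlet [(0.76, [565.0, 376.0, 27.0])]
column_long_inlet []
```

View pics/w8.png

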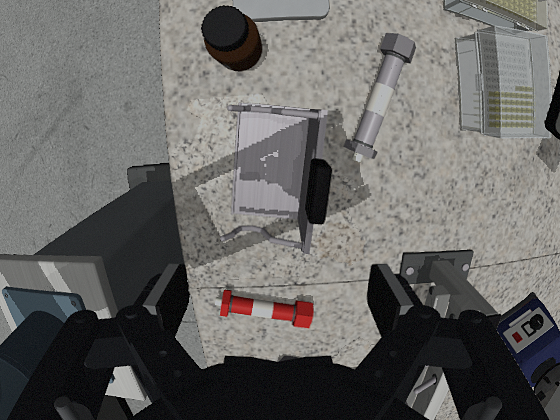

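Long bracket handle at (318,160–224); grey column from thick nut (398,48) to nipple (360,157); bottle at (232,38).

```bash
python3 - <<'E'
from h import *
p=pickle.load(open('w8.pkl','rb'))
im=cv2.imread('pics/w8.png'); m=(im.max(2)<35)
for v in (155,160,165,175,190,205,215,222,224,226): x=np.nonzero(m[v,300:345])[0]+300; print(v,x.min() if len(x) else 0,x.max() if len(x) else 0,len(x))
for u,v,z in [(319,224,142),(319,160,102),(308,218,142),(309,164,142),(239,108,8),(237,210,8),(398,40,30),(364,151,30),(360,158,18),(386,65,30),(366,143,30)]: print(u,v,z,atz(p,u,v,z).round(1))
E
```

```text
155 305 305 1
160 311 324 14
165 310 328 19
175 309 330 22
190 307 328 22
205 305 326 22
215 307 325 19
222 310 323 14
224 0 0 0
226 0 0 0
319 224 142 [471.4 264.1 142. ]
319 160 102 [477.2 310.6 102. ]
308 218 142 [462.4 269.9 142. ]
309 164 142 [464.3 314.5 142. ]
239 108 8 [397.2 361.7   8. ]
237 210 8 [385.1 237.    8. ]
398 40 30 [583.7 437.3  30. ]
364 151 30 [538.5 307.2  30. ]
360 158 18 [536.7 297.1  18. ]
386 65 30 [567.1 406.6  30. ]
366 143 30 [540.9 316.4  30. ]
```

```bash
python3 -c "
from h import *
p=pickle.load(open('w8.pkl','rb'))
print(atz(p,316.5,223.5,142),atz(p,318,160,102))
to(472.5,287.3,200,83.5)"
```

```text
[469.30729394 264.66650999 142.        ] [476.24522707 310.60362472 102.        ]
turn tz 0.034944177626771815 rows 0.45579362121876277 | shift total [0.1   0.254 0.412] n 2 per row [0.05  0.127 0.206]
```

>>> {"op": "move_arm", "data": {
  "commands": [
    [0,0,0,0,0,0.035,1],
    [0.05,0.127,0.206,0,0,0,1],
    [0.05,0.127,0.206,0,0,0,1],
    [0,0,0,0,0,0,1],
    [0,0,0,0,0,0,1]
  ]
}}

```text
t: 18.28
ee_pos: [471.5, 287.4, 198.5]
orientation: [-0.001, 0.746, 0.666, -0.002]
ft_force: [-0.1, -0.7, -0.1]
width: 85.2
grasp_force: 0.0
```

```bash
python3 - <<'E'
from h import *
p=wshot('w9'); print(yaw())
im=cv2.imread('pics/w9.png'); m=(im.max(2)<35)
R=[]
for v in range(140,262): 
    x=np.nonzero(m[v,245:325])[0]+245
    if len(x)>8: R.append((v,x.min(),x.max()))
R=np.array(R); print(R[::8].tolist(),R[-1])
v0,v1=R[0,0],R[-1,0]; c=lambda v:R[np.abs(R[:,0]-v)<5,1:].mean()
A=atz(p,c(v1),v1+1,142);B=atz(p,c(v0),v0,102);print(A,B,(A+B)/2)
E
```

```text
t 18.33 tcp [471.8 287.8 200. ] F [ 0.5 -0.5  0.5] w 85.4
83.54552240635275
[[179, 274, 289], [187, 272, 291], [195, 272, 293], [203, 272, 292], [211, 271, 292], [219, 271, 292], [227, 271, 291], [235, 270, 291], [243, 270, 291], [251, 270, 290]] [258 273 288]
[469.47884409 264.58356333 142.        ] [475.89632693 310.79403823 102.        ] [472.68758551 287.68880078 122.        ]
```

>>> {"op": "move_arm", "data": {
  "commands": [
    [0,0.008,0.15,0,0,0.02,1],
    [0,0,0.2,0,0,0,1],
    [0,0,0.2,0,0,0,1],
    [0,0,0.2,0,0,0,1],
    [0,0,0,0,0,0,0.5],
    [0,0,0,0,0,0,-0.8],
    [0,0,0,0,0,0,-0.8],
    [0,0,0,0,0,0,-0.8],
    [0,0,0,0,0,0,-0.8],
    [0,0,0,0,0,0,-0.9]
  ]
}}

```text
t: 19.17
ee_pos: [473.7, 289.0, 111.5]
orientation: [0.001, 0.756, 0.655, 0.001]
ft_force: [3.6, 0.5, 0.9]
width: 12.9
grasp_force: 61.4
```

>>> {"op": "move_arm", "data": {
  "commands": [
    [0,0,0,0,0,0,-1],
    [0,0,0,0,0,0,-1],
    [0,0,0,0,0,0,-1],
    [0,0,0,0,0,0,-1]
  ]
}}

```text
t: 19.5
ee_pos: [473.8, 289.0, 111.5]
orientation: [0.001, 0.756, 0.655, 0.001]
ft_force: [0.4, -0.9, 5.6]
width: 13.1
grasp_force: 60.9
```

```bash
python3 -c "
from h import *
s=r.state(); print(s['width'],s['grasp_force'],s['ee_pos'],yaw()); x,y=rail(-57.5,180);print(x,y); to(x,y,s['ee_pos'][2]+77,86.8)"
```

```text
13.123918755169024 60.88273644447327 [473.79961599 288.97661693 111.4607822 ] 81.8298950471394
568.2375269583056 67.52907408986349
turn tz -0.05522338836511772 rows 0.7203050656319703 | shift total [-1.799  0.889 -0.642] n 8 per row [-0.225  0.111 -0.08 ]
```

>>> {"op": "move_arm", "data": {
  "commands": [
    [0,0,-0.3,0,0,0,-1],
    [0,0,-0.3,0,0,0,-1],
    [0,0,-0.042,0,0,-0.055,-1],
    [-0.255,0.127,0,0,0,0,-1],
    [-0.255,0.127,0,0,0,0,-1],
    [-0.255,0.127,0,0,0,0,-1],
    [-0.255,0.127,0,0,0,0,-1],
    [-0.255,0.127,0,0,0,0,-1],
    [-0.255,0.127,0,0,0,0,-1],
    [-0.255,0.127,0,0,0,0,-1]
  ]
}}

```text
t: 20.33
ee_pos: [567.2, 67.3, 186.6]
orientation: [-0.0, 0.727, 0.687, -0.0]
ft_force: [-0.0, -0.6, -2.6]
width: 13.4
grasp_force: 60.2
```

>>> {"op": "move_arm", "data": {
  "commands": [
    [0,0,0,0,0,0,-1],
    [0,0,0,0,0,0,-1],
    [0,0,0,0,0,0,-1]
  ]
}}

```text
t: 20.58
ee_pos: [566.6, 68.9, 186.4]
orientation: [-0.001, 0.727, 0.687, -0.0]
ft_force: [-0.8, -0.7, -2.2]
width: 13.4
grasp_force: 60.1
```

```bash
python3 - <<'E'
from h import *
p=wshot('w10'); print(yaw()); s=r.state(); print(inrail(s['ee_pos']),s['ee_pos'][2])
for y in (204,156): print([np.round(wproj(p,np.r_[rail(x,y),z]),1) for x,z in [(0,135),(-33,150)]])
cv2.imwrite('pics/w10c.png',cv2.resize(cv2.imread('pics/w10.png')[80:320,130:450],None,fx=2,fy=2))
zt=105+s['ee_pos'][2]-111.5
print([np.round(wproj(p,np.r_[rail(inrail(s['ee_pos'])[0]+3,180+69),zt]),1)], 'expected plate top-left rear corner')
E
```

```text
t 20.63 tcp [566.4  69.5 186.5] F [-0.5 -0.2 -2.8] w 13.5
86.79963985030449
[-59.4 181.9] 186.52071217227575
[array([372.3, 197.1]), array([324.8, 204. ])]
[array([365.5, 264.4]), array([321. , 276.6])]
[array([286. , 128.8])] expected plate top-left rear corner
```

View pics/w10c.png

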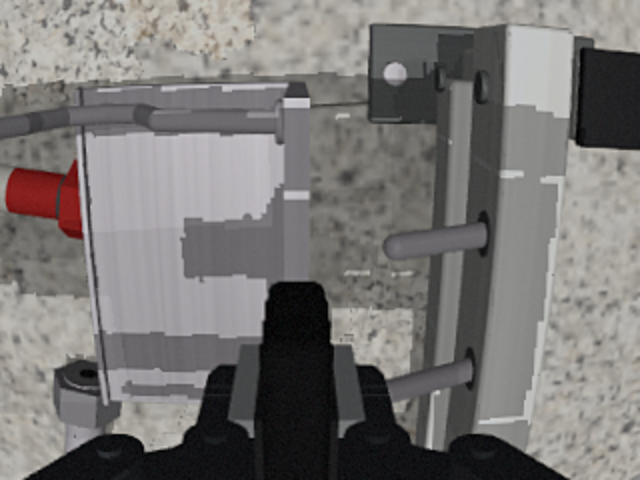

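Plate's left corner at crop (310,97) vs expected (312,98): centred. Inserting.

>>> {"op": "move_arm", "data": {
  "commands": [
    [0,0,-0.023,0,0,0,-1],
    [0,0.06,0.028,0,0,0,-1],
    [0,0.06,0.028,0,0,0,-1],
    [0,0.06,0.028,0,0,0,-1],
    [0,0.06,0.028,0,0,0,-1]
  ]
}}

```text
t: 21.05
ee_pos: [596.8, 67.6, 175.8]
orientation: [0.0, 0.726, 0.687, 0.0]
ft_force: [0.2, -0.1, -3.2]
width: 12.8
grasp_force: 60.1
```

>>> {"op": "move_arm", "data": {
  "commands": [
    [0,0.06,0.028,0,0,0,-1],
    [0,0.06,0.028,0,0,0,-1],
    [0,0.06,0.028,0,0,0,-1],
    [0,0.035,0.016,0,0,0,-1],
    [0,0,0,0,0,0,-1]
  ]
}}

```text
t: 21.47
ee_pos: [622.4, 65.5, 163.4]
orientation: [-0.0, 0.727, 0.687, -0.0]
ft_force: [-0.0, 0.4, -2.9]
width: 13.1
grasp_force: 60.2
```

>>> {"op": "move_arm", "data": {
  "commands": [
    [0,0.015,0.015,0,0,0,-1],
    [0,0.015,0.015,0,0,0,-1],
    [0,0,0,0,0,0,-1]
  ]
}}

```text
t: 21.72
ee_pos: [623.4, 65.7, 160.3]
orientation: [-0.002, 0.727, 0.687, -0.002]
ft_force: [-4.8, 0.6, -1.9]
width: 13.1
grasp_force: 60.3
```

```bash
python3 -c "
from h import *
s=r.state(); print(inrail(s['ee_pos']),s['ee_pos'][2],s['ft_force'])"
```

```text
[ -2.3 181.2] 160.26769148332286 [-4.76199202  0.60957825 -1.89428306]
```

>>> {"op": "move_arm", "data": {
  "commands": [
    [0,0.015,0.012,0,0,0,-1],
    [0,0.01,0.01,0,0,0,-1],
    [0,0,0,0,0,0,-1]
  ]
}}

```text
t: 21.97
ee_pos: [623.7, 65.7, 159.7]
orientation: [-0.003, 0.726, 0.687, -0.003]
ft_force: [-17.8, -0.9, 14.0]
width: 13.2
grasp_force: 62.6
```

>>> {"op": "move_arm", "data": {
  "commands": [
    [0,0,0,0,0,0,0],
    [0,0,0,0,0,0,0],
    [0,0,0,0,0,0,0],
    [0,0,0,0,0,0,0],
    [0,0,0,0,0,0,0]
  ]
}}

```text
t: 22.38
ee_pos: [628.7, 65.3, 158.2]
orientation: [0.0, 0.727, 0.687, 0.0]
ft_force: [0.6, -0.8, -0.8]
width: 42.7
grasp_force: 0.0
```

>>> {"op": "move_arm", "data": {
  "commands": [
    [0,0,-0.25,0,0,0,0],
    [0,0,-0.25,0,0,0,0.3],
    [0,0,-0.25,0,0,0,1],
    [-0.1,-0.3,0,0,0,0,1],
    [-0.1,-0.3,0,0,0,0,1],
    [-0.1,-0.3,0,0,0,0,1],
    [-0.1,-0.3,0,0,0,0,1],
    [0,0,0,0,0,0,1],
    [0,0,0,0,0,0,1]
  ]
}}

```text
t: 23.13
ee_pos: [480.5, 25.3, 248.5]
orientation: [0.0, 0.727, 0.687, 0.0]
ft_force: [1.5, -0.4, -0.2]
width: 85.6
grasp_force: 0.0
```

```bash
python3 - <<'E'
from h import *
p=wshot('w11'); sc=shot('scene','sc11.png'); q=shot('side','s11.png'); print(yaw())
for n in ('column_short','column_medium','column_long'): print(n,find(p,n),find(q,n),find(sc,n))
a=cv2.resize(sc['color'][150:260,200:460,::-1],None,fx=2.4,fy=2.4,interpolation=2); b=cv2.resize(q['color'][130:330,170:380,::-1],None,fx=1.6,fy=1.6,interpolation=2)
c=np.zeros((600,800,3),np.uint8); c[:264,:624]=a; c[270:270+320,:336]=b; d=cv2.resize(cv2.imread('pics/w11.png'),(440,330)); c[270:600,345:785]=d; cv2.imwrite('pics/c11.png',c)
E
```

```text
t 23.18 tcp [482.2  25.3 248.8] F [-0.2  0.4 -0.1] w 85.4
86.7840484829071
column_short [(0.84, [417.0, 96.0, 32.0]), (0.59, [429.0, -63.0, 30.0])] [(0.8, [425.0, -58.0, 27.0])] [(0.86, [419.0, -86.0, 23.0]), (0.7, [410.0, 87.0, 21.0])]
column_medium [] [(0.79, [565.0, 389.0, 24.0])] [(0.63, [553.0, 363.0, 19.0])]
column_long [] [(0.29, [580.0, -275.0, 53.0])] []
```

View pics/c11.png

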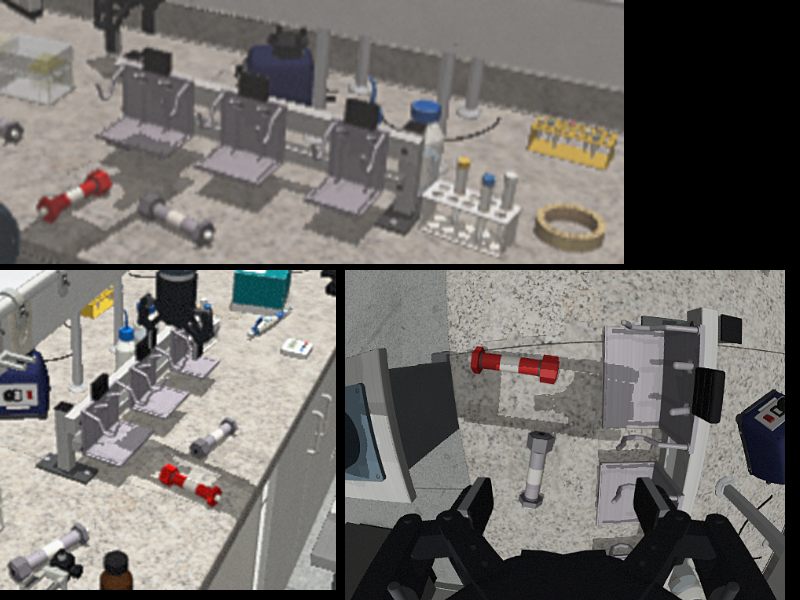

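All three brackets hang home on the rail (top and side crops); the short column lies at wrist-crop (541,436)–(528,505), the other grey column at far left. Now locating the short column numerically.

```bash
python3 - <<'E'
from h import *
p=pickle.load(open('w1.pkl','rb'))
for u,v in [(165,145.7),(115+75/3,100+123/3),(115+230/3,100+152/3)]: print(atz(p,u,v,18).round(1))
p=pickle.load(open('w11.pkl','rb'))
k=.7857
for u,v in [(541,436),(540,455),(531,495),(528,505)]: print(atz(p,(u-345)/k,(v-270)/k,18).round(1))
im=cv2.medianBlur(cv2.imread('pics/w11.png'),5)
d=im[:,:,2].astype(int)-im[:,:,0]   # warm
g=im.mean(2)
for v in range(200,308,4): print(v,' '.join('%3d/%-2d'%(g[v,u],d[v,u]) for u in range(210,278,4)))
E
```

```text
[426.3 -81.8  18. ]
[435.4 -41.5  18. ]
[ 417.5 -122.7   18. ]
[443.  -18.5  18. ]
[438.6 -50.   18. ]
[ 416.1 -123.2   18. ]
[ 408.4 -143.7   18. ]
200 122/8  122/7  105/6   99/8   96/8   97/9  102/7   98/6   94/7  100/8   98/7   97/6  102/12  99/9   96/4   90/3   88/4 
204 157/8  157/8  157/12 156/10 155/12 160/9  136/8   99/7   83/7   95/5   89/5   90/4   95/9   93/8   91/5   84/3   81/5 
208 162/9  149/10 151/9  156/11 156/10 162/7   81/0   43/-1  43/-1  39/-1  26/0   42/-1  45/-1  90/8   99/9  131/5  137/6 
212 154/9  145/8  139/10 120/5  152/9  161/7   78/-2  55/1   54/-1  49/-2  44/0   46/0   46/-1  43/-1  72/7  155/8  162/10
216 152/10 153/9  151/9  133/5  155/7  142/5   78/-1  79/-2 124/0  124/0  123/-1 103/-2  66/0   71/-1  72/-1 162/9  163/8 
220 150/16 151/13 157/10 164/8  147/8  138/8   78/-2  87/-3 124/0  123/0  124/0  124/-1  72/0   71/-1 136/6  164/6  160/8 
224 146/10 146/10 152/10 151/9  149/9  129/6   78/-2 109/-2 123/-1 123/-1 122/-1 123/0   72/-1  70/0  143/9  145/5  157/7 
228 162/12 157/10 152/10 151/10 162/8  161/6  141/7  121/-1 122/0  122/0  121/-1 122/-1  7
[... 1668 characters left out ...]
3  130/-2 151/-2 154/-2 138/-2 103/2  107/7  170/9  163/10 170/13 169/13 159/10 164/10
288 163/9  168/8  153/9   78/-3  41/-1 112/0  155/-1 154/0  135/0   49/-3  73/5  162/9  169/9  171/10 172/9  170/10 164/10
292 160/10 164/10 144/7   84/-3  44/-1  44/0   75/-1  92/-2  66/-1  43/0   67/3  164/11 168/9  167/9  170/10 165/10 157/10
296 158/9  152/8  163/9  155/9   83/-2 119/-1  91/-1  71/1   43/-2  72/-1  77/-1 159/11 162/9  157/10 154/9  164/10 163/10
300 157/10 157/8  167/6  170/7  125/-1 120/0  119/-1 119/-1 117/-3  89/2  156/10 159/10 162/9  146/9  153/10 170/9  170/10
304 161/9  165/7  168/8  172/5  170/7  170/6  159/8  160/9  159/9  159/9  157/10 158/9  158/7  156/7  157/9  168/10 165/8
```

```bash
cat >> h.py <<'E'
from scipy.optimize import minimize
def colmask(name):
    im=cv2.medianBlur(cv2.imread('pics/'+name+'.png'),5).astype(int); return ((im[:,:,2]-im[:,:,0])<4).astype(np.uint8)
def render(p,x,y,z,a,F):
    m=np.zeros((420,560),np.uint8); ca,sa=np.cos(a),np.sin(a)
    def solid(r,n,y0,y1,ph,mm,val):
        P=[]
        for yy in (y0,y1):
            for t in np.arange(n)*2*np.pi/n+ph:
                u,w_=r*np.cos(t),r*np.sin(t); P.append(wproj(p,[x+yy*ca+u*sa,y+yy*sa-u*ca,z+w_]))
        cv2.fillConvexPoly(mm,cv2.convexHull((np.array(P)*16).round().astype(np.int32)),val,shift=4)
    h=F/2
    solid(12,24,-h,h,0,m,1); solid(20.8,6,h,h+22,0,m,1); solid(20.8,6,-h-10,-h,0,m,1); solid(6,12,-h-20,-h-10,0,m,1)
    ig=np.zeros_like(m); solid(13,24,-19,19,0,ig,1); return m,ig
def fitcol(name,x,y,yw,F,z=18.,extra=None):
    p=pickle.load(open(name+'.pkl','rb')); M=colmask(name)
    def cost(q):
        m,ig=render(p,q[0],q[1],z,np.radians(q[2]),F); k=cv2.dilate(m0,np.ones((3,3)))>0; k&=(ig==0)
        if extra is not None: k&=extra
        return ((m!=M)&k).sum()/max(m[k].sum(),1)
    m0,_=render(p,x,y,z,np.radians(yw),F); m0=cv2.dilate(m0,np.ones((25,25)))
    b=min((minimize(cost,[x+dx,y+dy,yw+da],method='Nelder-Mead',options=dict(initial_simplex=np.array([[x+dx,y+dy,yw+da]]*4)+np.array([[0,0,0],[6,0,0],[0,6,0],[0,0,4]]))) for dx in(0,) for dy in (-6,4) for da in (-3,3)),key=lambda s:s.fun)
    print(name,F,b.x.round(1),'cost',round(b.fun,3)); return b.x
E
python3 - <<'E'
from h import *
for F in (92,116): fitcol('w11',426.4,-84,77.5,F); fitcol('w1',426.4,-84,77.5,F)
for F in (92,116,140): fitcol('w8',556,361,72,F)
E
```

```text
w11 92 [426.5 -83.   75.3] cost 0.083
w1 92 [427.4 -82.5  75.6] cost 0.143
w11 116 [423.8 -94.8  75.6] cost 0.327
w1 116 [424.6 -93.2  75.8] cost 0.417
w8 92 [565.2 376.   67.6] cost 0.379
w8 116 [561.8 366.7  67.4] cost 0.099
w8 140 [557.9 356.4  67.8] cost 0.363
```

Fits are clear: the short column lies at (427,-83), the other is the medium one at (562,367), both inlet to the left already.

```bash
python3 -c "
from h import *
to(427,-82.8,100,75.5)"
```

```text
turn tz 0.12551232273749646 rows 1.6371172530977798 | shift total [-0.99  -0.218  1.232] n 6 per row [-0.165 -0.036  0.205]
```

>>> {"op": "move_arm", "data": {
  "commands": [
    [0,0,0,0,0,0.063,1],
    [0,0,0,0,0,0.063,1],
    [-0.165,-0.036,0.205,0,0,0,1],
    [-0.165,-0.036,0.205,0,0,0,1],
    [-0.165,-0.036,0.205,0,0,0,1],
    [-0.165,-0.036,0.205,0,0,0,1],
    [-0.165,-0.036,0.205,0,0,0,1],
    [-0.165,-0.036,0.205,0,0,0,1],
    [0,0,0,0,0,0,1],
    [0,0,0,0,0,0,1]
  ]
}}

```text
t: 24.57
ee_pos: [426.0, -83.1, 99.7]
orientation: [-0.001, 0.792, 0.611, -0.001]
ft_force: [0.5, 0.3, 0.6]
width: 85.4
grasp_force: 0.0
```

```bash
python3 -c "
from h import *
wshot('w12');print(yaw()); b=fitcol('w12',427,-83,75.5,92); to(b[0],b[1],4,b[2])"
```

```text
t 24.62 tcp [427.3 -83.1 100.8] F [-0.6  0.8  1.5] w 85.4
75.35862740929697
w12 92 [426.9 -82.   75.6] cost 0.058
turn tz -0.0024363254062543483 rows 0.031778157472882804 | shift total [ 0.008 -0.006  0.807] n 3 per row [ 0.003 -0.002  0.269]
```

>>> {"op": "move_arm", "data": {
  "commands": [
    [0.008,-0.006,0.2,0,0,0,1],
    [0,0,0.25,0,0,0,1],
    [0,0,0.2,0,0,0,1],
    [0,0,0.14,0,0,0,1],
    [0,0,0,0,0,0,0.5],
    [0,0,0,0,0,0,-0.5],
    [0,0,0,0,0,0,-0.6],
    [0,0,0,0,0,0,-0.8],
    [0,0,0,0,0,0,-1],
    [0,0,0,0,0,0,-1]
  ]
}}

```text
t: 25.45
ee_pos: [427.9, -82.3, 7.3]
orientation: [0.001, 0.791, 0.612, 0.001]
ft_force: [-0.4, 1.8, 8.8]
width: 22.4
grasp_force: 58.3
```

>>> {"op": "move_arm", "data": {
  "commands": [
    [0,0,0,0,0,0,-1],
    [0,0,0,0,0,0,-1],
    [0,0,0,0,0,0,-1]
  ]
}}

```text
t: 25.7
ee_pos: [427.8, -82.2, 7.3]
orientation: [0.001, 0.791, 0.612, 0.001]
ft_force: [-0.2, 1.9, 8.7]
width: 22.5
grasp_force: 58.3
```

>>> {"op": "move_arm", "data": {
  "commands": [
    [0,0,-0.3,0,0,0,-1],
    [0,0,-0.3,0,0,0,-1],
    [0,0,-0.3,0,0,0,-1],
    [0,0,-0.3,0,0,0,-1],
    [0,0,-0.3,0,0,0,-1],
    [0,0,-0.1,0,0,0,-1],
    [0,0,0,0,0,0,-1],
    [0,0,0,0,0,0,-1]
  ]
}}

```text
t: 26.37
ee_pos: [426.5, -81.9, 198.2]
orientation: [0.001, 0.791, 0.612, 0.0]
ft_force: [0.2, -0.3, -1.5]
width: 21.9
grasp_force: 60.0
```

```bash
python3 -c "
from h import *
wshot('w13');print(yaw()); s=r.state();e=s['ee_pos'];print(s['grasp_force'])
for dz in (14,18): b=fitcol('w13',e[0],e[1],75.5,92,z=e[2]+dz)
"
```

```text
t 26.42 tcp [425.7 -81.5 196.9] F [-0.6 -0.  -2.1] w 22.2
75.44017933339876
59.973310232162476
w13 92 [425.5 -81.6  75.9] cost 0.41
w13 92 [426.3 -81.2  77. ] cost 0.426
```

```bash
python3 -c "
from h import *
x,y=rail(-120,-195); print(x,y); to(x,y,235,86.8)"
```

```text
484.90191482449535 -303.3973684163067
turn tz -0.12622022962890264 rows 1.646350821246556 | shift total [-1.819  0.596 -0.317] n 7 per row [-0.26   0.085 -0.045]
```

>>> {"op": "move_arm", "data": {
  "commands": [
    [0,0,-0.16,0,0,-0.063,-1],
    [0,0,-0.16,0,0,-0.063,-1],
    [-0.26,0.085,0,0,0,0,-1],
    [-0.26,0.085,0,0,0,0,-1],
    [-0.26,0.085,0,0,0,0,-1],
    [-0.26,0.085,0,0,0,0,-1],
    [-0.26,0.085,0,0,0,0,-1],
    [-0.26,0.085,0,0,0,0,-1],
    [-0.26,0.085,0,0,0,0,-1],
    [0,0,0,0,0,0,-1]
  ]
}}

```text
t: 27.25
ee_pos: [485.5, -309.2, 232.5]
orientation: [-0.001, 0.728, 0.686, -0.001]
ft_force: [0.4, 0.4, -1.8]
width: 22.4
grasp_force: 59.9
```

>>> {"op": "move_arm", "data": {
  "commands": [
    [0,0,0,0,0,0,-1],
    [0,0,0,0,0,0,-1]
  ]
}}

```text
t: 27.42
ee_pos: [484.5, -303.0, 233.5]
orientation: [-0.003, 0.727, 0.687, 0.0]
ft_force: [0.0, 0.3, -1.5]
width: 22.1
grasp_force: 59.9
```

```bash
python3 - <<'E'
from h import *
p=wshot('w14'); s=r.state(); print(yaw(),inrail(s['ee_pos']),s['ee_pos'][2])
im=cv2.imread('pics/w14.png')
for n,X in dict(hookL=(-86,-180+39,152),hookR=(-86,-180-39,152),hl=(-3,-155,192),hr=(-3,-205,192),plL=(-3,-135,155),lipL=(-96,-135,56),lipR=(-96,-225,56)).items(): print(n,np.round(wproj(p,np.r_[rail(*X[:2]),X[2]])))
cv2.imwrite('pics/w14c.png',cv2.resize(im[60:360,160:560],None,fx=2,fy=2))
E
```

```text
t 27.47 tcp [ 484.7 -302.6  234.3] F [ 0.1  0.4 -2.4] w 22.2
86.79299981990657 [-120.2 -194.2] 234.25348578564964
hookL [329. 143.]
hookR [325. 246.]
hl [461. 177.]
hr [450. 248.]
plL [439. 140.]
lipL [304. 126.]
lipR [303. 214.]
```

View pics/w14c.png

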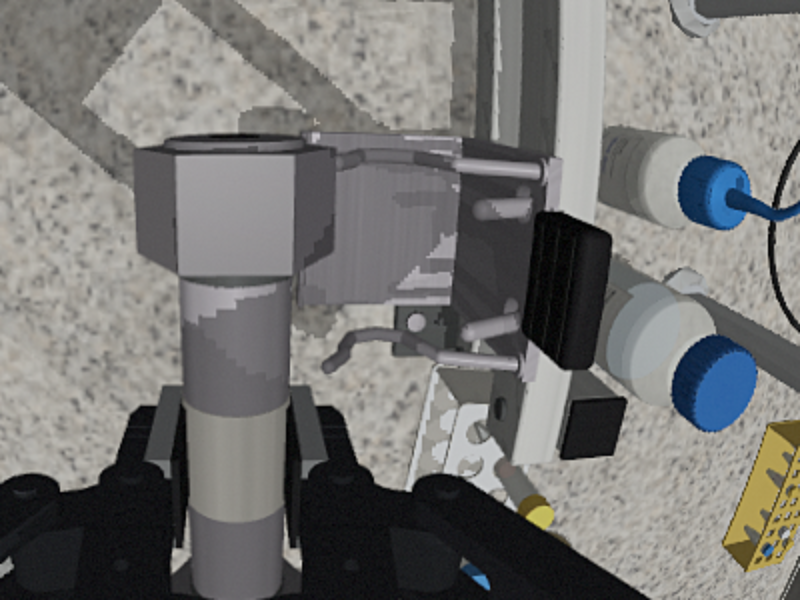

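Short bracket hangs with both pins through its holes; plate corner (558,158) and hook tip (330,368) agree with prediction. Nut's inner top edge at crop row 275. Checking the axial position.

```bash
python3 - <<'E'
from h import *
p=pickle.load(open('w14.pkl','rb')); e=np.array([484.7,-302.6,234.25]); a=np.radians(86.8); tx=np.array([np.cos(a),np.sin(a),0])
print(wproj(p,e+46*tx+[0,0,28.7]),wproj(p,e+68*tx+[0,0,28.7]), 'meas rows 197.5, ~135')
X=atz(p,160+235/2,197.5,e[2]+28.7); print('axial of nut edge',(X-e)@tx)
x,y=rail(-60,-180); to(x,y,180,86.8)
E
```

```text
(np.float64(280.6915818197306), np.float64(194.18477954305268)) (np.float64(280.7076565273822), np.float64(133.1015366113819)) meas rows 197.5, ~135
axial of nut edge 44.757084572184596
turn tz -7.777977881586492e-05 rows 0.0010145188541199773 | shift total [0.118 0.502 0.452] n 3 per row [0.039 0.167 0.151]
```

>>> {"op": "move_arm", "data": {
  "commands": [
    [0.042,0.167,0,0,0,0,-1],
    [0.041,0.167,0,0,0,0,-1],
    [0.041,0.168,0,0,0,0,-1],
    [0,0,0.2,0,0,0,-1],
    [0,0,0.2,0,0,0,-1],
    [0,0,0,0,0,0,-1],
    [0,0,0,0,0,0,-1]
  ]
}}

```text
t: 28.05
ee_pos: [545.4, -290.4, 186.7]
orientation: [-0.002, 0.726, 0.687, -0.0]
ft_force: [-0.3, -0.6, -1.1]
width: 21.7
grasp_force: 59.9
```

```bash
python3 - <<'E'
from h import *
s=r.state(); print(s['ft_force'],s['width'],yaw(),inrail(s['ee_pos']),s['ee_pos'][2]); x,y=rail(-60,-179.2); to(x,y,120,86.8)
E
```

```text
[-0.25215894 -0.61760493 -1.08592475] 21.732606200985437 86.8617648495422 [ -60.3 -178.7] 186.73701474692388
turn tz 0.0006862761060244477 rows 0.0089514274698841 | shift total [-0.004  0.002  0.556] n 2 per row [-0.002  0.001  0.278]
```

>>> {"op": "move_arm", "data": {
  "commands": [
    [-0.004,0.002,0.15,0,0,0,-1],
    [0,0,0.15,0,0,0,-1],
    [0,0,0.15,0,0,0,-1],
    [0,0,0.08,0,0,0,-1],
    [0,0,0,0,0,0,-1]
  ]
}}

```text
t: 28.47
ee_pos: [545.7, -292.2, 123.7]
orientation: [-0.001, 0.727, 0.687, -0.0]
ft_force: [-2.5, 1.0, -1.8]
width: 22.4
grasp_force: 60.1
```

>>> {"op": "move_arm", "data": {
  "commands": [
    [0,0,0.02,0,0,0,-1],
    [0,0,0.01,0,0,0,-1],
    [0,0,0,0,0,0,-1]
  ]
}}

```text
t: 28.72
ee_pos: [546.9, -293.4, 122.8]
orientation: [0.001, 0.727, 0.687, -0.0]
ft_force: [-3.2, 0.4, 1.4]
width: 21.6
grasp_force: 60.1
```

```bash
python3 - <<'E'
from h import *
s=r.state(); print(s['ft_force'],s['torque'],s['width'],yaw(),inrail(s['ee_pos']),s['ee_pos'][2])
p=wshot('w15'); e=np.array(s['ee_pos'])
im=cv2.imread('pics/w15.png').astype(int); g=im.mean(2)
a=np.radians(86.8); tx=np.array([np.cos(a),np.sin(a),0])
for d in (36,39,42,46,68): print(d,np.round(wproj(p,e+d*tx+[0,0,10.7+12]),1),np.round(wproj(p,e+d*tx+[0,0,10.7+18]),1))
# predicted hook rods left hook y=-141
for X in [(-86,-141,152),(-74,-141,130),(-46,-141,130),(-6,-141,151)]: print(X,np.round(wproj(p,np.r_[rail(*X[:2]),X[2]])))
for v in range(120,230,4): print(v,' '.join('%3d'%g[v,u] for u in range(216,372,6)))
E
```

```text
[-3.24999812  0.40043358  1.37220129] [0.02439441 0.35779387 0.00299839] 21.593116221013375 86.78439509223858 [ -58.7 -181.6] 122.7521488755616
t 28.77 tcp [ 546.9 -293.5  122.8] F [-5.9  0.8  3.5] w 22.2
36 [280.5 215.9] [280.6 221.2]
39 [280.5 208.5] [280.6 213.5]
42 [280.5 201.1] [280.7 205.8]
46 [280.5 191.1] [280.7 195.3]
68 [280.5 133.2] [280.7 134.6]
(-86, -141, 152) [207. 210.]
(-74, -141, 130) [245. 194.]
(-46, -141, 130) [309. 194.]
(-6, -141, 151) [414. 209.]
120 169 178 191 173 196 174 179 193 186 128 129 138  88 138 128 134 126 115 104 122 126 125 126 133 115 113
124 176 188 186 170 167 181 192 191 192 132 122 123  84 116 141 127 124 110 138 121 125 124 113 117 114 119
128 183 192 156 160 183 141  50  43  45  17  50  16  18  52  46  60 108 130 135 120 137 114 105 113  95 103
132 177 162 165 153 108 108 130 137 142 143 147 150 144 134 124  76  47  94 130 128 140  84 118 109  96 123
136 180 146  95 100  79  50  43  47  43  46  59  59  42  43  45  48  64  71  71 131 136  96 113 115 104 108
140 188 180  95  97  94  81 172 174 172 173 173 171 171 169 168 167  81  70  73 121 1
[... 1698 characters left out ...]
 118 109 118 115 123  78 121 119 120 122 125 124 128
208 120 115 100 117 120 115 127 159 170 112 169 121 125 115 109 131 123 125 129 112 107  98 105 108 109 113
212 107 144  93 116 118 116 126 161 171 120 129 128 123 117 107 132 127 128 128 126 127 119  64  62  63  59
216 180 175  88 118 119 117 127 142 179 125 130 128 123 117 110 131 128 133 127 126 125 115  63  63  63  62
220 169 172  80 115 119 115  91 111 118 125 128 128 122 116 111 131 128 132 128 127 122 118  65  65  61  65
224 172 163  82 117 119 116  89 114 120 124 128 127 124 115 110 131 121 118 114 129 124 119  65  62  63  58
228 169 169  86 118 120 116  81 114 119 126 129 126 123 114 107 123 115 117 116 118 114 119  60  63  66  60
```

>>> {"op": "move_arm", "data": {
  "commands": [
    [0.015,-0.02,0,0,0,0,-1],
    [0,0,0,0,0,0,-1],
    [0,0,0.015,0,0,0,-1],
    [0,0,0.015,0,0,0,-1],
    [0,0,0,0,0,0,-1]
  ]
}}

```text
t: 29.18
ee_pos: [545.0, -291.5, 119.3]
orientation: [0.001, 0.727, 0.687, 0.0]
ft_force: [-7.3, 1.2, 11.6]
width: 21.9
grasp_force: 61.4
```

```bash
python3 - <<'E'
from h import *
s=r.state(); print(np.round(s['ft_force'],1),np.round(s['torque'],2),yaw(),inrail(s['ee_pos']),s['ee_pos'][2])
E
```

```text
[-7.3  1.2 11.6] [ 0.22  0.11 -0.1 ] 86.77372051171288 [ -60.7 -179.7] 119.33933214389498
```

>>> {"op": "move_arm", "data": {
  "commands": [
    [0,-0.01,0,0,0,0,-1],
    [0,0,0,0,0,0,-1],
    [0,0,0,0,0,0,-0.4],
    [0,0,0,0,0,0,-0.25],
    [0,0,0,0,0,0,-0.15],
    [0,0,0,0,0,0,-0.15],
    [0,0,0,0,0,0,-0.15]
  ]
}}

```text
t: 29.77
ee_pos: [543.1, -291.2, 117.8]
orientation: [0.0, 0.727, 0.687, -0.0]
ft_force: [-5.5, 1.3, 4.4]
width: 36.3
grasp_force: 0.0
```

```bash
python3 - <<'E'
from h import *
p=wshot('w16'); s=r.state(); e=np.array(s['ee_pos']);print(yaw(),inrail(e),e[2])
x,y=rail(-60,-180)
M=np.zeros((420,560),bool); M[:245]=True
for z in (126,128,130,133): fitcol('w16',x,y,86.8,92,z=float(z),extra=M)
E
```

```text
t 29.82 tcp [ 543.2 -291.1  117.8] F [-5.4 -0.3  5.7] w 36.0
86.78306542168005 [ -62.5 -179.5] 117.78377290370243
w16 92 [ 544.8 -292.4   88.6] cost 0.354
w16 92 [ 545.6 -292.2   88.8] cost 0.342
w16 92 [ 543.2 -292.5   86.8] cost 0.336
w16 92 [ 543.9 -292.3   87.7] cost 0.328
```

>>> {"op": "move_arm", "data": {
  "commands": [
    [0,0.01,-0.03,0,0,0,-0.15],
    [0,0,-0.1,0,0,0,-0.15],
    [0,0,-0.2,0,0,0,-0.15],
    [0,0,-0.25,0,0,0,-0.15],
    [0,0,-0.3,0,0,0,-0.15],
    [0,-0.2,-0.2,0,0,0,0],
    [0,-0.25,0,0,0,0,0.5],
    [0,-0.25,0,0,0,0,1],
    [0,0,0,0,0,0,1],
    [0,0,0,0,0,0,1]
  ]
}}

```text
t: 30.65
ee_pos: [460.3, -286.3, 247.6]
orientation: [0.001, 0.727, 0.687, 0.0]
ft_force: [0.6, -0.3, 1.2]
width: 85.1
grasp_force: 0.0
```

```bash
cat >> h.py <<'E'
def edgefit(name,x,y,yw,F,z,rng=8):
    "column pose by image-gradient along model outline (for neutral backgrounds)"
    p=pickle.load(open(name+'.pkl','rb')); g=cv2.GaussianBlur(cv2.imread('pics/'+name+'.png',0),(3,3),0).astype(float)
    G=np.hypot(cv2.Sobel(g,6,1,0),cv2.Sobel(g,6,0,1)); G=np.minimum(G,120)
    def cost(q):
        m,ig=render(p,q[0],q[1],q[3],np.radians(q[2]),F); e=cv2.morphologyEx(m,cv2.MORPH_GRADIENT,np.ones((3,3),np.uint8))>0; e&=ig==0; return -G[e].mean()
    best=None
    for dz in (0,-3,3):
      for dy in (-4,0,4):
       for dx in (-4,0,4):
        x0=np.array([x+dx,y+dy,yw,z+dz]); s=minimize(cost,x0,method='Nelder-Mead',options=dict(initial_simplex=np.vstack([x0,x0+np.diag([4,4,2,4])])))
        if best is None or s.fun<best.fun: best=s
    print(name,best.x.round(1),'rail',inrail(best.x),'score',round(best.fun,1)); return best.x
E
python3 - <<'E'
from h import *
p=wshot('w17'); s=r.state(); print(yaw(),inrail(s['ee_pos']),s['ee_pos'][2]); x,y=rail(-60,-180); print(x,y)
print('inlet px',np.round(wproj(p,np.r_[rail(-60,-112),128])),'outlet',np.round(wproj(p,np.r_[rail(-60,-246),128])))
edgefit('w17',x,y,86.8,92,128.); print(find(p,'column_short'),find(p,'bracket_short'))
E
```

```text
t 30.7 tcp [ 461.2 -286.6  247.4] F [0.1 0.8 0.5] w 85.0
86.74320271409678 [-144.6 -179.5] 247.39916900633884
545.6456832503117 -291.77004725316675
inlet px [382. 123.] outlet [370. 269.]
w17 [ 545.2 -291.4   86.6  127.5] rail [ -60.5 -179.7] score -91.7
[(0.82, [542.0, -273.0, 138.0])] [(0.69, [595.0, -295.0, 112.0])]
```

```bash
python3 - <<'E'
from h import *
p=pickle.load(open('w8.pkl','rb')); 
for u,v in [(460,130),(460,30),(290,12),(250,15),(328,12)]: print('w8',u,v,atz(p,u,v,0).round(),atz(p,u,v,60).round())
q=r.get_image('side')
for u,v,z in [(208,365,0),(230,345,0),(185,360,0),(208,315,0),(208,315,100),(208,315,150)]: print('side',u,v,z,atz(q,u,v,z).round())
to(562,366.7,250,67.5)
E
```

```text
w8 460 130 [684. 331.  -0.] [647. 335.  60.]
w8 460 30 [689. 468.   0.] [651. 451.  60.]
w8 290 12 [463. 477.   0.] [460. 459.  60.]
w8 250 15 [416. 476.   0.] [420. 458.  60.]
w8 328 12 [509. 477.   0.] [498. 459.  60.]
side 208 365 0 [447. 535.   0.]
side 230 345 0 [428. 453.   0.]
side 185 360 0 [507. 545.  -0.]
side 208 315 0 [535. 382.  -0.]
side 208 315 100 [479. 470. 100.]
side 208 315 150 [450. 514. 150.]
turn tz 0.21460250074298778 rows 2.799163053169406 | shift total [ 5.349 -1.311 -0.027] n 19 per row [ 0.282 -0.069 -0.001]
```

>>> {"op": "move_arm", "data": {
  "commands": [
    [0,0,0,0,0,0.0715,1],
    [0,0,0,0,0,0.0715,1],
    [0,0,0,0,0,0.0715,1],
    [0.315,-0.077,0,0,0,0,1],
    [0.315,-0.077,0,0,0,0,1],
    [0.315,-0.077,0,0,0,0,1],
    [0.315,-0.077,0,0,0,0,1],
    [0.315,-0.077,0,0,0,0,1],
    [0.315,-0.077,0,0,0,0,1],
    [0.315,-0.077,0,0,0,0,1]
  ]
}}

```text
t: 31.68
ee_pos: [503.1, -14.9, 246.7]
orientation: [-0.0, 0.831, 0.556, 0.0]
ft_force: [0.2, 0.3, -0.6]
width: 85.3
grasp_force: 0.0
```

>>> {"op": "move_arm", "data": {
  "commands": [
    [0.315,-0.077,0,0,0,0,1],
    [0.315,-0.077,0,0,0,0,1],
    [0.315,-0.077,0,0,0,0,1],
    [0.315,-0.077,0,0,0,0,1],
    [0.315,-0.077,0,0,0,0,1],
    [0.315,-0.077,0,0,0,0,1],
    [0.315,-0.077,0,0,0,0,1],
    [0.315,-0.077,0.1,0,0,0,1],
    [0.315,-0.077,0.1,0,0,0,1],
    [0.315,-0.077,0.1,0,0,0,1]
  ]
}}

```text
t: 32.52
ee_pos: [561.9, 370.7, 209.9]
orientation: [-0.0, 0.831, 0.556, 0.0]
ft_force: [0.5, -0.3, -0.1]
width: 85.7
grasp_force: 0.0
```

>>> {"op": "move_arm", "data": {
  "commands": [
    [0,0,0.3,0,0,0,1],
    [0,0,0.3,0,0,0,1],
    [0,0,0,0,0,0,1],
    [0,0,0,0,0,0,1]
  ]
}}

```text
t: 32.85
ee_pos: [560.1, 367.6, 136.0]
orientation: [-0.001, 0.831, 0.556, -0.003]
ft_force: [1.1, 0.1, 0.5]
width: 85.8
grasp_force: 0.0
```

```bash
python3 -c "
from h import *
wshot('w18');print(yaw())
for F in (92,116,140): b=fitcol('w18',562,366.7,67.5,F); to(b[0],b[1],4,b[2])"
```

```text
t 32.9 tcp [561.8 367.9 138.9] F [ 0.3 -0.   0.2] w 85.4
67.49665878879908
w18 92 [565.5 376.6  68.1] cost 0.428
turn tz -0.00642113737843633 rows 0.08375396580569126 | shift total [0.079 0.002 1.124] n 4 per row [0.02  0.    0.281]
w18 116 [561.6 367.5  67.8] cost 0.067
turn tz -0.0032124283897911393 rows 0.041901239866840946 | shift total [-0.004 -0.     1.124] n 4 per row [-0.001 -0.     0.281]
w18 140 [557.1 356.4  67.9] cost 0.285
turn tz -0.004163942956862361 rows 0.05431229943733515 | shift total [-0.103 -0.     1.124] n 4 per row [-0.026 -0.     0.281]
```

>>> {"op": "move_arm", "data": {
  "commands": [
    [-0.004,0,0.25,0,0,-0.003,1],
    [0,0,0.3,0,0,0,1],
    [0,0,0.25,0,0,0,1],
    [0,0,0.2,0,0,0,1],
    [0,0,0.09,0,0,0,1],
    [0,0,0,0,0,0,0.3],
    [0,0,0,0,0,0,-0.5],
    [0,0,0,0,0,0,-0.6],
    [0,0,0,0,0,0,-0.8],
    [0,0,0,0,0,0,-1]
  ]
}}

```text
t: 33.73
ee_pos: [562.7, 367.6, 10.3]
orientation: [0.0, 0.83, 0.557, 0.002]
ft_force: [-0.3, 0.6, -0.9]
width: 25.4
grasp_force: 0.0
```

>>> {"op": "move_arm", "data": {
  "commands": [
    [0,0,0,0,0,0,-1],
    [0,0,0,0,0,0,-1],
    [0,0,0,0,0,0,-1],
    [0,0,0,0,0,0,-1]
  ]
}}

```text
t: 34.07
ee_pos: [562.8, 367.6, 10.5]
orientation: [0.0, 0.83, 0.557, 0.002]
ft_force: [-1.7, -1.1, 5.5]
width: 22.0
grasp_force: 58.8
```

```bash
python3 -c "
from h import *
x,y=rail(-120,-15); print(x,y); to(x,y,235,86.8); print(r.state()['grasp_force'])"
```

```text
494.9497857232648 -123.67803086355006
turn tz -0.2116241550641555 rows 2.760315066054202 | shift total [-4.119 -0.336 -1.871] n 16 per row [-0.257 -0.021 -0.117]
58.82215976715088
```

>>> {"op": "move_arm", "data": {
  "commands": [
    [0,0,-0.2,0,0,0,-1],
    [0,0,-0.3,0,0,0,-1],
    [0,0,-0.3,0,0,0,-1],
    [0,0,-0.3,0,0,0,-1],
    [0,0,-0.3,0,0,0,-1],
    [0,0,-0.3,0,0,0,-1],
    [0,0,-0.2,0,0,0,-1],
    [0,0,0,0,0,-0.0715,-1],
    [0,0,0,0,0,-0.0715,-1],
    [0,0,0,0,0,-0.0685,-1]
  ]
}}

```text
t: 34.9
ee_pos: [561.2, 367.0, 237.3]
orientation: [0.0, 0.725, 0.689, 0.001]
ft_force: [-0.1, -0.4, -2.9]
width: 21.7
grasp_force: 59.4
```

```bash
python3 -c "
from h import *
x,y=rail(-120,-15); print(x,y); to(x,y,238,86.8); s=r.state(); print(s['grasp_force'],s['ft_force'],s['width'])"
```

```text
494.9497857232648 -123.67803086355006
turn tz 0.0034452939199907306 rows 0.04493861634770518 | shift total [-4.114 -0.323 -0.006] n 14 per row [-0.294 -0.023 -0.   ]
59.43758726119995 [-0.06331985 -0.44744046 -2.88780725] 21.747604373046016
```

>>> {"op": "move_arm", "data": {
  "commands": [
    [-0.294,-0.023,0,0,0,0.003,-1],
    [-0.294,-0.023,0,0,0,0,-1],
    [-0.294,-0.023,0,0,0,0,-1],
    [-0.294,-0.023,0,0,0,0,-1],
    [-0.294,-0.023,0,0,0,0,-1],
    [-0.294,-0.023,0,0,0,0,-1],
    [-0.294,-0.023,0,0,0,0,-1],
    [-0.294,-0.023,0,0,0,0,-1],
    [-0.294,-0.023,0,0,0,0,-1],
    [-0.294,-0.023,0,0,0,0,-1]
  ]
}}

```text
t: 35.73
ee_pos: [511.7, 15.1, 236.5]
orientation: [0.0, 0.728, 0.685, 0.0]
ft_force: [1.2, -0.1, -3.0]
width: 21.7
grasp_force: 59.4
```

>>> {"op": "move_arm", "data": {
  "commands": [
    [-0.294,-0.023,0,0,0,0,-1],
    [-0.294,-0.023,0,0,0,0,-1],
    [-0.294,-0.023,0,0,0,0,-1],
    [-0.294,-0.023,0,0,0,0,-1],
    [0,0,0,0,0,0,-1],
    [0,0,0,0,0,0,-1],
    [0,0,0,0,0,0,-1],
    [0,0,0,0,0,0,-1]
  ]
}}

```text
t: 36.4
ee_pos: [492.9, -122.6, 236.2]
orientation: [-0.0, 0.728, 0.686, 0.0]
ft_force: [0.0, 1.1, -2.3]
width: 21.5
grasp_force: 59.4
```

```bash
python3 - <<'E'
from h import *
p=wshot('w19'); s=r.state(); e=np.array(s['ee_pos']); print(yaw(),inrail(e),e[2])
a=np.radians(86.8); tx=np.array([np.cos(a),np.sin(a),0])
g=cv2.imread('pics/w19.png').mean(2)
# axial: nut inner edge & end along the column centreline
for d in (58,80): print(d,np.round(wproj(p,e+d*tx+[0,0,7.5+18]),1))
print('line u=275:',[int(x) for x in g[90:240,275]])
# bracket: plate top-left corner
for X in [(-3,57,155),(0,57,155),(-86,51,152),(-86,-51,152)]: print(X,np.round(wproj(p,np.r_[rail(*X[:2]),X[2]]),1))
b=None
for v in range(100,200,6): print(v,' '.join('%3d'%g[v,u] for u in range(400,470,3)))
E
```

```text
t 36.45 tcp [ 493.  -122.4  236.2] F [-0.3  0.5 -2.5] w 21.6
86.6084737462126 [-122.   -13.8] 236.2008863911958
58 [280.2 160.4]
80 [280.   99.8]
line u=275: [168, 106, 118, 134, 137, 127, 116, 102, 81, 53, 93, 94, 90, 86, 72, 106, 103, 102, 103, 103, 103, 101, 102, 101, 103, 101, 100, 102, 102, 99, 100, 102, 102, 102, 102, 102, 102, 101, 100, 100, 102, 100, 103, 101, 102, 100, 101, 100, 101, 103, 99, 101, 102, 101, 102, 101, 100, 101, 102, 99, 97, 93, 180, 173, 170, 166, 164, 164, 163, 163, 162, 161, 163, 166, 158, 75, 101, 101, 101, 101, 99, 92, 139, 190, 187, 186, 185, 184, 185, 183, 184, 184, 184, 184, 184, 184, 183, 182, 182, 182, 183, 182, 181, 181, 181, 181, 180, 180, 181, 183, 185, 187, 188, 188, 187, 187, 188, 190, 166, 116, 123, 122, 123, 121, 123, 122, 122, 123, 121, 122, 122, 121, 120, 122, 122, 121, 123, 120, 123, 123, 122, 122, 123, 121, 122, 123, 122, 121, 123, 113]
(-3, 57, 155) [439.4 123.5]
(0, 57, 155) [442.8 123.8]
(-86, 51, 152) [330.5 125.8]
(-86, -51, 152) [325.3 258.9]
100  77  78 129 123 127 128 129  73  74  76  79  80  79 183 196 197 196 194 191 192 201 158 
[... 907 characters left out ...]

160  99 102 100 104 101 143 143 142 144  63  61 180 174 189 196 194 196 191 198 170 166 164 157 170
166 105 114 110 109 106 154 149 139  92  58  11   0   0   0 184 204 197 189 197 159 193 168 153 165
172  61  62  57  58  61  58  56  56  57   7  18   9  11   6  13   1   7   7  12 193 170 173 172 173
178  61  61  58  57  59  56  62  58  56   0  32  13  15  12   3  23   9  26  32  29  26  19 190 182
184  64  62  56  57  59  60  60  55  62   1  31   2   7   9  12  17  15  32  40  37  31  26 186 169
190  63  60  60  53  58  56  60  59  56  16  15   5   7   5  16  21  17  31  36  35  29  11 149 166
196  63  60  60  56  57  55  58  56  27   6   8   8  16  14  13  12  22  36  37  36  28  53 178 152
```

>>> {"op": "move_arm", "data": {
  "commands": [
    [0.041,0.171,0,0,0,-0.002,-1],
    [0.041,0.171,0,0,0,0,-1],
    [0.041,0.171,0,0,0,0,-1],
    [0,0,0.2,0,0,0,-1],
    [0,0,0.2,0,0,0,-1],
    [0,0,0,0,0,0,-1],
    [0,0,0,0,0,0,-1],
    [0,0,0,0,0,0,-1],
    [0,0,0,0,0,0,-1]
  ]
}}

```text
t: 37.2
ee_pos: [556.2, -112.5, 190.0]
orientation: [0.001, 0.727, 0.687, 0.001]
ft_force: [-0.2, -0.4, -3.1]
width: 21.7
grasp_force: 59.5
```

```bash
python3 - <<'E'
from h import *
s=r.state(); print(np.round(s['ft_force'],1),s['width'],yaw(),inrail(s['ee_pos']),s['ee_pos'][2]); x,y=rail(-60.5,1); to(x,y,122,86.8)
E
```

```text
[-0.2 -0.4 -3.1] 21.705504709329848 86.72830328256713 [-59.4  -0.4] 189.9578574762356
turn tz -0.0007966301936985726 rows 0.010390828613459642 | shift total [ 0.012 -0.009  0.566] n 2 per row [ 0.006 -0.004  0.283]
```

>>> {"op": "move_arm", "data": {
  "commands": [
    [0.012,-0.01,0.15,0,0,0,-1],
    [0,0,0.15,0,0,0,-1],
    [0,0,0.15,0,0,0,-1],
    [0,0,0.06,0,0,0,-1],
    [0,0,0,0,0,0,-1],
    [0,0,0,0,0,0,-1]
  ]
}}

```text
t: 37.7
ee_pos: [554.7, -111.3, 128.0]
orientation: [0.001, 0.727, 0.686, 0.0]
ft_force: [0.3, 0.5, -2.0]
width: 21.5
grasp_force: 59.7
```

```bash
python3 - <<'E'
from h import *
s=r.state(); print(np.round(s['ft_force'],1),np.round(s['torque'],2),s['width'],yaw(),inrail(s['ee_pos']),s['ee_pos'][2]); x,y=rail(-60.5,1); to(x,y,120.2,86.8)
E
```

```text
[ 0.3  0.5 -2. ] [-0.   -0.03  0.01] 21.529913455794485 86.68937453609388 [-61.    0.7] 127.95757159024038
turn tz -0.0012291718211790857 rows 0.016032675928422856 | shift total [0.003 0.004 0.065] n 1 per row [0.003 0.004 0.065]
```

>>> {"op": "move_arm", "data": {
  "commands": [
    [0.003,0.004,0.025,0,0,0,-1],
    [0,0,0.02,0,0,0,-1],
    [0,0,0.015,0,0,0,-1],
    [0,0,0,0,0,0,-1]
  ]
}}

```text
t: 38.03
ee_pos: [555.2, -111.1, 121.5]
orientation: [0.001, 0.727, 0.686, 0.0]
ft_force: [-5.3, 0.7, 7.2]
width: 21.8
grasp_force: 62.2
```

```bash
python3 - <<'E'
from h import *
s=r.state(); print(np.round(s['ft_force'],1),np.round(s['torque'],2),inrail(s['ee_pos']),s['ee_pos'][2])
E
```

```text
[-5.3  0.7  7.2] [-0.01  0.08  0.1 ] [-60.6   0.9] 121.49786578414192
```

>>> {"op": "move_arm", "data": {
  "commands": [
    [0,-0.006,0.005,0,0,0,-1],
    [0,0,0,0,0,0,-0.4],
    [0,0,0,0,0,0,-0.25],
    [0,0,0,0,0,0,-0.2],
    [0,0,0,0,0,0,-0.2],
    [0,0,0,0,0,0,-0.2]
  ]
}}

```text
t: 38.53
ee_pos: [553.5, -110.8, 120.4]
orientation: [0.0, 0.727, 0.686, -0.0]
ft_force: [-6.3, 0.3, 5.5]
width: 34.5
grasp_force: 0.0
```

>>> {"op": "move_arm", "data": {
  "commands": [
    [0,0.005,-0.03,0,0,0,-0.2],
    [0,0,-0.1,0,0,0,-0.2],
    [0,0,-0.2,0,0,0,-0.2],
    [0,0,-0.25,0,0,0,-0.15],
    [0,0,-0.3,0,0,0,-0.15],
    [0,-0.2,-0.2,0,0,0,0],
    [0,-0.25,0,0,0,0,0.5],
    [0,-0.25,0,0,0,0,1],
    [0,0,0,0,0,0,1],
    [0,0,0,0,0,0,1]
  ]
}}

```text
t: 39.37
ee_pos: [470.2, -105.8, 250.0]
orientation: [0.001, 0.727, 0.686, 0.001]
ft_force: [0.3, -1.2, 1.3]
width: 85.1
grasp_force: 0.0
```

```bash
python3 - <<'E'
from h import *
p=wshot('w20'); s=r.state(); print(inrail(s['ee_pos']),s['ee_pos'][2]); x,y=rail(-60,0); print(x,y)
edgefit('w20',x,y,86.8,116,128.)
g=cv2.imread('pics/w20.png').mean(2)
for X in [(-3,57,155),(0,57,155),(0,-57,155),(-3,25,192),(-3,-25,192)]: print(X,np.round(wproj(p,np.r_[rail(*X[:2]),X[2]]),1))
for q in ('column_short','column_medium'): print(find(p,q))
E
```

```text
t 39.42 tcp [ 471.3 -106.1  249.8] F [ 0.8 -0.4  0.8] w 85.4
[-144.6    1.2] 249.78844219476613
555.6935541490811 -112.05070970041018
w20 [ 555.8 -111.    87.8  130.9] rail [-59.9   1. ] score -82.0
(-3, 57, 155) [454.6 143.6]
(0, 57, 155) [457.6 143.8]
(0, -57, 155) [438.6 269.9]
(-3, 25, 192) [474.1 193.8]
(-3, -25, 192) [462.6 255.9]
[(0.87, [426.0, 90.0, 30.0]), (0.84, [539.0, -240.0, 136.0]), (0.34, [548.0, -93.0, 138.0])]
[(0.55, [550.0, -94.0, 136.0]), (0.44, [620.0, -48.0, 146.0]), (0.4, [608.0, -112.0, 100.0])]
```

>>> {"op": "move_arm", "data": {
  "commands": [
    [-0.3,-0.15,0.2,0,0,0,1],
    [-0.3,-0.15,0.2,0,0,0,1],
    [-0.2,0,0.1,0,0,0,1],
    [0,0,0,0,0,0,1],
    [0,0,0,0,0,0,1],
    [0,0,0,0,0,0,1]
  ]
}}

```text
t: 40.02
ee_pos: [434.5, -191.9, 194.1]
orientation: [-0.0, 0.727, 0.686, 0.0]
ft_force: [0.5, -1.7, -0.2]
width: 85.3
grasp_force: 0.0
```

```bash
cat >> h.py <<'E'
def joint(names,x,y,yw,F,z,zs):
    P=[]
    for n in names:
        g=cv2.GaussianBlur(cv2.imread('pics/'+n+'.png',0),(3,3),0).astype(float); P.append((pickle.load(open(n+'.pkl','rb')),np.minimum(np.hypot(cv2.Sobel(g,6,1,0),cv2.Sobel(g,6,0,1)),120)))
    def cost(q,zz):
        t=0
        for p,G in P:
            m,ig=render(p,q[0],q[1],zz,np.radians(q[2]),F); e=(cv2.morphologyEx(m,cv2.MORPH_GRADIENT,np.ones((3,3),np.uint8))>0)&(ig==0); t-=G[e].mean()
        return t/len(P)
    for zz in zs:
        b=min((minimize(cost,[x+dx,y+dy,yw],args=(zz,),method='Nelder-Mead',options=dict(initial_simplex=np.array([[x+dx,y+dy,yw]]*4)+np.array([[0,0,0],[3,0,0],[0,3,0],[0,0,2]]))) for dx in (-3,0,3) for dy in (-3,0,3)),key=lambda s:s.fun)
        print(names,zz,b.x.round(1),inrail(b.x),round(b.fun,1))
E
python3 - <<'E'
from h import *
p=wshot('w21'); s=r.state(); print(inrail(s['ee_pos']),s['ee_pos'][2],yaw())
x,y=rail(-60,0); print(wproj(p,[x,y,128]))
Z=(122,124,126,128,130,132,134)
joint(['w20'],x,y,86.8,116,128,Z); joint(['w21'],x,y,86.8,116,128,Z); joint(['w20','w21'],x,y,86.8,116,128,Z)
E
```

```text
t 40.07 tcp [ 434.7 -191.6  194.4] F [-0.2  0.1 -0.3] w 85.4
[-176.4  -86.2] 194.4018231939562 86.72396928808274
(np.float64(447.14799028675736), np.float64(103.1414496750082))
['w20'] 122 [ 559.4 -110.8   89. ] [-56.4   1.5] -82.3
['w20'] 124 [ 558.4 -110.8   89.2] [-57.3   1.4] -81.0
['w20'] 126 [ 557.8 -110.5   88.6] [-58.    1.7] -81.2
['w20'] 128 [ 556.  -111.6   87.2] [-59.7   0.4] -80.8
['w20'] 130 [ 555.6 -111.1   87.2] [-60.2   1. ] -81.9
['w20'] 132 [ 555.5 -110.6   87.8] [-60.3   1.5] -81.9
['w20'] 134 [ 555.1 -110.6   87.8] [-60.7   1.4] -80.7
['w21'] 122 [ 559.2 -114.6   86.8] [-56.4  -2.4] -94.3
['w21'] 124 [ 558.8 -113.6   85.5] [-56.8  -1.4] -94.5
['w21'] 126 [ 557.7 -112.8   85.4] [-58.   -0.7] -95.1
['w21'] 128 [ 556.4 -112.2   85.6] [-59.3  -0.1] -94.2
['w21'] 130 [ 555.4 -111.8   85.9] [-60.3   0.3] -92.9
['w21'] 132 [ 554.7 -111.    86.3] [-61.   1.] -92.1
['w21'] 134 [ 553.6 -110.2   86.6] [-62.2   1.7] -91.7
['w20', 'w21'] 122 [ 558.3 -114.2   87.1] [-57.3  -2. ] -79.8
['w20', 'w21'] 124 [ 557.4 -113.4   86.8] [-58.3  -1.2] -83.8
['w20', 'w21'] 126 [ 556.8 -113.1   87.2] [-58.8  -1. ] -85.0
['w20', 'w21'] 128 [ 556.1 -112.    87.1] [-59.6   0. ] -85.6
['w20', 'w21'] 130 [ 555.6 -111.6   87.3] [-60.2   0.4] -85.5
['w20', 'w21'] 132 [ 554.8 -110.9   86.9] [-60.9   1.1] -85.9
['w20', 'w21'] 134 [ 554.1 -110.4   86.6] [-61.7   1.6] -83.0
```

```bash
python3 - <<'E'
from h import *
for n,old in (('scene','sc11'),('side','s11')):
    p=shot(n,n+'F.png'); a=cv2.imread('pics/'+n+'F.png',0).astype(int); b=cv2.imread('pics/'+old+'.png',0).astype(int); c=cv2.imread('pics/'+n+'0.png',0).astype(int)
    for q,X,ref in (('long',[*rail(-20,180),110],b),('med',[*rail(-3,0),172],b),('short',[*rail(-3,-180),172],b),('rack',[617,-490,60],c),('bottle',[390,430,60],c),('timer',[369,-563,15],c)):
        u,v=map(int,proj(p,X)); k=12; print(n,q,np.abs(a-ref)[v-k:v+k,u-k:u+k].mean().round(1),end='; ')
    print([ (q,find(p,q)[:2]) for q in ('bracket_long','bracket_short','bracket_medium','column_short','column_medium','amber_bottle','bench_timer','tube_rack')])
E
```

```text
scene long 1.6; scene med 31.4; scene short 2.1; scene rack 73.5; scene bottle 43.7; scene timer 8.9; [('bracket_long', [(0.67, [618.0, 65.0, 85.0]), (0.62, [598.0, -296.0, 68.0])]), ('bracket_short', [(0.92, [593.0, -296.0, 70.0])]), ('bracket_medium', [(0.96, [598.0, -128.0, 56.0]), (0.38, [600.0, -295.0, 67.0])]), ('column_short', [(0.71, [539.0, -292.0, 131.0]), (0.62, [409.0, 86.0, 22.0])]), ('column_medium', [(0.51, [548.0, -95.0, 129.0])]), ('amber_bottle', []), ('bench_timer', [(0.96, [370.0, -564.0, 15.0]), (0.73, [596.0, -296.0, 67.0])]), ('tube_rack', [(0.9, [624.0, -481.0, 54.0])])]
side long 2.9; side med 23.4; side short 104.8; side rack 50.9; side bottle 9.5; side timer 30.8; [('bracket_long', [(0.72, [392.0, 450.0, 71.0]), (0.65, [615.0, 79.0, 66.0])]), ('bracket_short', [(0.83, [578.0, -281.0, 99.0]), (0.22, [397.0, -530.0, 17.0])]), ('bracket_medium', [(0.81, [600.0, -102.0, 76.0])]), ('column_short', [(0.8, [409.0, 104.0, 27.0]), (0.56, [542.0, -241.0, 137.0])]), ('column_medium', [(0.74, [551.0, -87.0, 131.0]), (0.52, [634.0, 130.0, 100.0])]), ('amber_bottle', [(0.51, [543.0, -240.0, 137.0])]), ('bench_timer', [(0.48, [398.0, -531.0, 15.0])]), ('tube_rack', [(0.45, [613.0, -481.0, 53.0])])]
```

```bash
python3 - <<'E'
from h import *
def chk(n,y):
    p=pickle.load(open(n+'.pkl','rb')); im=cv2.imread('pics/'+n+'.png'); m=(im.max(2)<48).astype(np.uint8)
    P=[wproj(p,np.r_[rail(-3+dx,y+dy),z]) for dx in(-7,7) for dy in(-25,25) for z in(155,192)]; c=np.mean(P,0)
    _,l,st,ce=cv2.connectedComponentsWithStats(m); i=l[int(c[1]),int(c[0])]
    print(n,y,'pred box',np.min(P,0).round(),np.max(P,0).round(),'blob',i,st[i][:2],st[i][:2]+st[i][2:4])
chk('w11',180); chk('w20',0); chk('w17',-180); chk('w21',0)
E
```

```text
w11 180 pred box [442. 123.] [487. 197.] blob 62 [441  98] [484 195]
w20 0 pred box [435. 182.] [481. 256.] blob 177 [434 181] [477 254]
w17 -180 pred box [437. 182.] [483. 257.] blob 178 [435 175] [479 255]
w21 0 pred box [521.  76.] [576. 160.] blob 44 [518  47] [560 180]
```

```bash
python3 -c "
from h import *
print(r.state()['t'],r.close_job())"
```

```text
the job is handed in; nothing more can be done
40.9667 None
```

The job is handed in at 41 s of the 192 s limit: all three brackets hang on the rail, and the short and medium columns, the only ones I found on the bench, lie in their own brackets with the thick inlet nut to the left. Both columns already had the inlet on the left, so I did not turn them end for end. The hand-in call returned no verdict.

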